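# Load the shaker, fit its hold-down plate and start it

## Robot

A 6-joint arm with a two-finger parallel gripper is mounted at the origin on the work surface. World frame = base frame: x ahead of the robot, y to its left, z up, the work surface at z = 0. Lengths are in m, angles in rad, forces in N, time in s.
With the tool pointing down it reaches from about 0.325 to 0.85 m from the base axis. Payload 4.4 kg.
Tool frame: the origin (TCP) lies at the very end of the fingers, on their centre line; the grasp point (between the pads) lies 19 mm behind it; z points along the fingers, y is the line along which they close (so a half turn about z gives the same grasp; the last joint's range is limited). The gripper opens to 94 mm and grips with 3 to 60 N. Pads are 16 mm wide; open, the fingers measure 119 mm over their backs; the gripper's body (75 mm by 177 mm) begins 78 mm behind the grasp point.
Start: joints at [-1.284, 0.207, 1.542, -0, 1.393, -0.15], TCP at [0.244, -0.521, 0.205] pointing down, gripper open.
Joint ranges: [-2.73, 2.73], [-0.86, 2.22], [0.23, 2.46], [-1.11, 4.25], [0.08, 2.63], [-2.82, 2.82]. Speed limits (rad/s): [2.79, 2.79, 3.14, 3.14, 3.14, 3.14].

## Interface

Orientations are given as a unit quaternion [x, y, z, w].
In Python, from rig import bot gives the robot as it stands.
- The arm moves only by the tool carry_out, never from a script. Its argument "commands" is a list of rows, each a list of 2 entries, a list of its own where there are three numbers: the shift along the tool's x, y, z scaled (see below), then the turn, a rotation vector about the tool's x, y, z scaled (see below). A call has 1 to 10 rows; each row is the pose to reach, as a shift and turn from the pose commanded when the call began, along the tool's axes at that moment; what a row does not reach only later rows make up. The controller multiplies each number of a shift by 800 mm and each number of a turn by 90 degrees. A row lasts 1/10 s, in which the tool goes at most 50 mm and 8.59 degrees, less where a joint would pass 70% of its speed; a pose out of reach is approached as far as the arm can. A call with a number of a shift or a turn outside -1 to 1 is refused whole. A call with a gripper value outside its range is refused whole. "jaw" is the opening, from -1 (shut) to 1 (fully open), set as the call begins (left out, the last holds). The fingers move at their own pace and stop on an object; "force" is the grip in N (left out, the last holds). Time passes only in rows, so rows that repeat a pose let the fingers close. It gives the time, the measured TCP pose, the force, the opening and the grip force at its end, in the units of the state.
- bot.get_obs(): the state, without advancing time (a new reading comes with each control period).
- bot.capture(name): name is "scene" or "top" or "wrist"; returns a dict with "frame" (400x640x3 uint8, blue, green, red), "depth" (400x640 float32, m along the optical axis (not along the pixel's ray), 0 where there is no reading), "fx", "fy", "cx", "cy" (pixels), "position" and "rotation" of the camera in the world; the wrist camera has in their place "tool_from_camera" (4x4, takes a point from camera to tool coordinates, whose origin is the TCP and whose axes are the flange's). Camera axes: x right, y down, z forward; pixel columns grow to the right and rows downward; lengths in m; the calibration is good to about 2 mm. A picture is of the moment at which its call begins: read the wrist's pose just before it.
- bot.job_done(): hands the job in; it is judged then, once.
The state is a dict: "clock": time; "joint_positions": joint angles; "qd": joint speeds; "tau": joint torques, N m; "eef_pos": TCP position; "eef_rot": TCP orientation; "ft_force": force on the tool from outside, world axes, zero at the start; "ft_torque": the same for the moment, N m; "opening": finger opening in m; "finger_force": force on a finger pad.
Only numpy, scipy, OpenCV 4.12 (cv2) and the standard library are available. Lean on these libraries where they do the work, as an engineer would, in place of code of your own. Each camera call takes 0.05 s, during which the arm holds its last target. There are 200 camera calls.

## Task

Stand every small amber jar that is on the bench upright in the shaker's grey rack, one to a cell. When all are in, lay the aluminium hold-down plate squarely on top of the rack's four posts, long side along the long side of the rack, so that its rim drops down around the posts and it lies level and fully home; only then start the shaker by pulling the red stop knob straight up to its stop. Leave the other things on the bench where they are.

Things in the scene. Friction and masses are not known exactly. Their poses are not given: they have to be found in the camera images.
- shaker: Orbital shaker, fixed to the bench: white housing 270 (x) x 250 (y) x 70 high, origin at the centre of its underside, z up; its control side with the red stop knob and display faces the robot (its -x). On its rear half stands the grey divided rack.
- rack (a point): Centre of the rack at the height of its cell floors, 88 mm above the bench; axes as the shaker's. The open rack has six square cells, centres at x = -34, +34 and y = -68, 0, +68 mm from this point. A cell is 62 mm square inside, its 6 mm thick walls rise 30 mm above its floor; the rack is 142 (x) x 210 (y).
- posts (a point): Centre between the tops of the rack's four upright steel corner posts, level with the tops, 77 mm above point rack; axes as the shaker's. Posts 12 mm thick with domed tops, at x = +-66, y = +-100 mm from this point. The cap of a jar standing in a cell ends 5 mm below this level.
- stop_knob (a joint): Travel of the stop knob in m: 0 pushed in (stopped, as at the start), 0.010 pulled straight up to its stop (running). Spring and detent resist the pull with about 5 to 8 N; it stays where it is left.
- knob_grip (a point): Centre of the red mushroom head of the stop knob, which stands upright on the shaker's top deck in front of the rack, 92 mm from the shaker's middle. Head 36 mm across and 16 to 18 mm high; this point lies 24 mm above the deck with the knob pushed in. z is the pull direction (up).
- plate: Loose aluminium hold-down plate, 156 (x) x 224 (y) mm, 0.4 kg, at first lying rim down on the bench. Origin: centre of its underside at the lower edge of its downturned rim, which is 8 mm deep and 150 x 218 inside (3 mm play round the posts); the sheet above is 4 mm thick. Fully home, either way round, it rests on the post tops, its origin 8 mm below point posts.
- plate_handle (a point): Centre of the plate's black bar handle, 43 mm above the plate's origin, axes as the plate's. Bar 90 mm long (y), 14 wide (x), 14 high, with 24 mm of free space beneath it.
- jar1: Small squat amber glass jar with black screw cap, upright on the bench; origin at the centre of its underside, z along its axis to the cap. Body 52 mm across up to 40 mm, shoulder to 50 mm, cap 36 mm across from 50 to 72 mm (total height 72). About 0.14 kg. Absent in some starts.
- jar2: Same kind of jar as jar1; absent in some starts.
- jar3: Same kind of jar as jar1; absent in some starts.
- jar4: Same kind of jar as jar1; absent in some starts.
- jar5: Same kind of jar as jar1; absent in some starts.
- jar6: Same kind of jar as jar1; absent in some starts.
- big_bottle: Bystander: larger wide bottle with white cap, 72 mm across, 112 high; origin at the centre of its underside.
- vial: Bystander: small white plastic vial among the jars, 32 mm wide all the way up, 40 high; origin at the centre of its underside.
- marker: Bystander: black marker pen lying flat, 120 x 14 x 12 mm, length along its x; origin at the centre of its underside.
- microplate: Bystander: microplate 128 x 86 x 14 mm lying flat; origin at the centre of its underside.
- beaker: Bystander: empty glass beaker, 70 mm across, 85 high; origin at the centre of its underside.
- tape_roll: Bystander: roll of paper tape lying flat, 70 mm across, 19 high; origin at the centre of its underside.
- tip_box: Bystander: pipette tip box 124 x 86 x 67 mm; origin at the centre of its underside.

How it is judged:
By the outcome, as a careful person would: the job done as asked, in the order asked, and still so for the second after the job is handed in, with the robot touching nothing.
Of jar1, jar2, jar3, jar4, jar5, jar6 only 4 to 6 are there at a start; the rules pass over those that are not, and their reading is None.
At some moment in a run one of jar1, jar2, jar3, jar4, jar5, jar6, plate may be knocked a few centimetres aside while the robot is not near it.
Once in a run the grip may slacken for a moment while it holds something.
It also fails if it takes over 210 s, if anything falls off the work surface, if the arm or the gripper's body presses on something with over 40 N, if the wrist force passes 120 N, or if a joint passes its speed limit or range.

## Working session

There is one attempt and no reset: what is moved stays moved. The work goes in short steps, Python scripts to look and compute and a tool call to move; the robot and the scene stay as the last step left them, time stands still between calls to the robot, and variables do not carry over. Pictures are saved under pics/ and viewed, at most 14 in all, crops included, and the job is handed in when it is done.

Besides the shell and the picture viewer there is one more tool, called after "Emit:" by a JSON object that holds its "fn" and its "kwargs", one argument or row to a line. carry_out: Moves the arm, as the interface text tells. Its arguments: {"type":"object","properties":{"commands":{"type":"array","items":{"type":"array"}},"jaw":{"type":"number"},"force":{"type":"number"}},"required":["commands"]}

```bash
ls; mkdir -p pics
cat > h.py <<'E'
import numpy as np, cv2
from rig import bot
from scipy.spatial.transform import Rotation as R
def cap(n):
    o=bot.get_obs(); c=bot.capture(n)
    if n=='wrist':
        T=np.eye(4); T[:3,:3]=R.from_quat(o['eef_rot']).as_matrix(); T[:3,3]=o['eef_pos']
        T=T@np.array(c['tool_from_camera'])
        c['position']=T[:3,3]; c['rotation']=T[:3,:3]
    else:
        c['position']=np.array(c['position']); r=np.array(c['rotation'])
        c['rotation']=r if r.shape==(3,3) else R.from_quat(r).as_matrix()
    return c
def cloud(c):
    d=c['depth']; v,u=np.mgrid[:d.shape[0],:d.shape[1]]
    P=np.stack([(u-c['cx'])/c['fx']*d,(v-c['cy'])/c['fy']*d,d],-1)@c['rotation'].T+c['position']
    P[d==0]=np.nan
    return P
E
python3 - <<'E'
from h import *
for n in ('scene','top'):
    c=cap(n); cv2.imwrite(f'pics/{n}0.png',c['frame']); np.savez(f'{n}0.npz',P=cloud(c),f=c['frame'])
    print(n,c['position'],c['fx'],c['rotation'])
print(bot.get_obs())
E
```

```text
pics
scene [1.53943057 0.54095479 0.90198015] 467.40315029147837 [[-0.46783613  0.5177712  -0.71626974]
 [ 0.88361468  0.25674945 -0.3915416 ]
 [-0.0188271  -0.81608376 -0.5776269 ]]
top [0.36544482 0.00937742 1.17826168] 432.291265348706 [[-0.08138596 -0.97668454  0.19865455]
 [-0.99666469  0.08094844 -0.01033664]
 [-0.00598514 -0.19883323 -0.98001506]]
{'clock': 0.1, 'joint_positions': array([-1.28349938e+00,  2.07332438e-01,  1.54280452e+00, -1.91722496e-05,
        1.39348610e+00, -1.50495162e-01]), 'qd': array([ 0.00191819, -0.00136363, -0.00130657, -0.0006106 , -0.00048672,
        0.00141018]), 'tau': array([-4.00636582e-04, -3.71868467e+01, -2.82294005e+01,  7.00198207e-02,
        3.11642757e-02, -6.04039315e-05]), 'eef_pos': array([ 0.24354444, -0.52007445,  0.20441137]), 'eef_rot': array([ 9.76136896e-01,  2.17153699e-01, -7.87987257e-05, -1.01218457e-03]), 'ft_force': array([0.09371899, 0.32384331, 1.05532943]), 'ft_torque': array([-0.06358907,  0.06546401, -0.01654761]), 'finger_force': 0.0, 'opening': 0.09391537768183915}
```

View pics/top0.png

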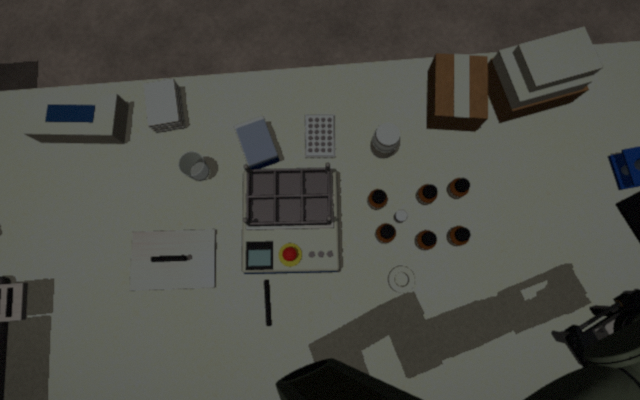

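View pics/scene0.png

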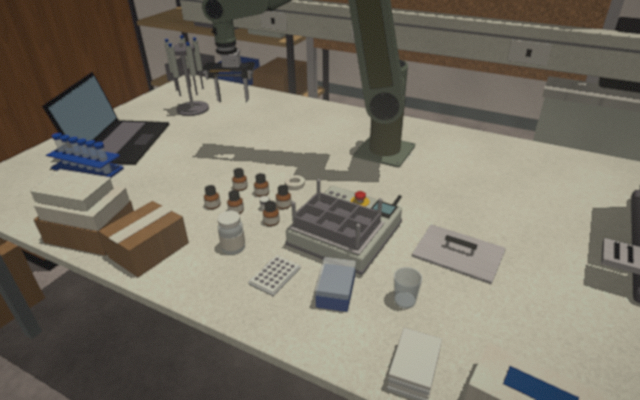

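The top view shows six jars, with caps near (378,198), (428,192), (459,186), (386,232), (426,239) and (459,235). The vial is at (401,216), the plate at (173,259) with its handle at (170,258), the shaker at (290,220) and the knob at (290,254).

```bash
cat >> h.py <<'E'
def clus(P,m,minn=8):
    n,l,s,ce=cv2.connectedComponentsWithStats(m.astype(np.uint8),connectivity=4)
    return [P[l==i] for i in range(1,n) if s[i,4]>=minn]
E
python3 - <<'E'
from h import *
z=np.load('top0.npz'); P=z['P'];f=z['f'].astype(int)
Z=P[...,2]; box=np.zeros(Z.shape,bool); box[170:260,360:480]=1
print('jars/vial')
for q in clus(P,box&(Z>.03)&(Z<.09)&(f.max(-1)<60)):
    t=q[q[:,2]>np.nanpercentile(q[:,2],90)-.006]
    (c,r)=cv2.minEnclosingCircle(t[:,:2].astype(np.float32))
    print(len(q),np.round(t.mean(0),4),np.round(c,4),round(r,4))
def rect(m,name):
    q=P[m]; r=cv2.minAreaRect(q[:,:2].astype(np.float32)); print(name,len(q),np.round(r[0],4),np.round(r[1],4),r[2],np.round(np.nanmedian(q[:,2]),4))
b=np.zeros(Z.shape,bool); b[225:295,125:220]=1
rect(b&(Z>.006)&(Z<.02),'plate'); rect(b&(Z>.03),'handle')
b[:]=0; b[160:275,235:345]=1
rect(b&(Z>.11)&(Z<.125),'rackwalls'); rect(b&(Z>.06)&(Z<.078),'deck'); rect(b&(Z>.055),'all')
print('posts')
for q in clus(P,b&(Z>.145)&(Z<.18),2): print(len(q),np.round(q.mean(0),4),q[:,2].max())
red=b&(f[...,2]>110)&(f[...,1]<60)&(f[...,0]<70)
q=P[red]; print('red',len(q),np.nanmean(q,0),np.nanmax(q[:,2]), cv2.minEnclosingCircle(q[np.isfinite(q[:,0])][:,:2].astype(np.float32)))
b[:]=0;b[200:230,392:410]=1
q=P[b&(Z>.03)&(Z<.05)]; print('vial',len(q),q.mean(0))
b[:]=0;b[260:295,380:420]=1
q=P[b&(Z>.01)&(Z<.05)]; print('tape',len(q),q.mean(0))
E
```

```text
jars/vial
311 [ 0.5936 -0.372   0.0727] [ 0.5941 -0.3724] 0.018
299 [ 0.584  -0.2844  0.0733] [ 0.5843 -0.285 ] 0.0178
281 [ 0.5816 -0.1497  0.0734] [ 0.582  -0.1496] 0.0177
294 [ 0.488  -0.1616  0.0732] [ 0.4881 -0.1614] 0.0183
322 [ 0.4647 -0.3535  0.0735] [ 0.4649 -0.3537] 0.0177
309 [ 0.4611 -0.2659  0.073 ] [ 0.4604 -0.2665] 0.0182
plate 4748 [0.4659 0.4137] [0.2571 0.1806] 84.28388977050781 0.0137
handle 201 [0.4666 0.4103] [0.0899 0.0139] 87.51437377929688 0.051
rackwalls 1184 [0.5927 0.0831] [0.2107 0.1435] 86.8009262084961 0.1186
deck 4603 [0.5527 0.0858] [0.2501 0.2985] 86.5105972290039 0.0716
all 10107 [0.553  0.0858] [0.2501 0.2991] 86.5105972290039 0.0839
posts
27 [ 0.6507 -0.0201  0.1613] 0.17110422696031025
28 [0.6625 0.1781 0.1608] 0.16851297650439578
23 [ 0.5197 -0.0122  0.1614] 0.1688746167358013
27 [0.5315 0.1859 0.1616] 0.16766288097805937<stdin>:18: RuntimeWarning: Mean of empty slice
Traceback (most recent call last):
ValueError: zero-size array to reduction operation fmax which has no identity
```

```bash
cat >> h.py <<'E'
def jars(c=None):
    c=c or cap('top'); P=cloud(c); f=c['frame']; Z=P[...,2]; X=P[...,0]; Y=P[...,1]
    m=(Z>.06)&(Z<.09)&(f.max(-1)<60)&(X>.4)&(X<.7)&(Y<-.09)&(Y>-.45)
    return [(np.round(cv2.minEnclosingCircle(q[:,:2].astype(np.float32))[0],4),len(q),round(float(np.median(q[:,2])),4)) for q in clus(P,m,60)]
C=np.array([.592,.083]); TH=np.radians(-3.35)
def cell(x,y): return C+np.array([[np.cos(TH),-np.sin(TH)],[np.sin(TH),np.cos(TH)]])@[x,y]
def plan(p,psi=None):
    o=bot.get_obs(); r=R.from_quat(o['eef_rot']); 
    s=r.inv().apply(np.array(p)-o['eef_pos'])/.8
    t=np.zeros(3)
    if psi is not None:
        a=np.radians(psi)/2; t=(r.inv()*R.from_quat([np.cos(a),np.sin(a),0,0])).as_rotvec()/(np.pi/2)
    print('at',np.round(o['eef_pos'],4),'t',o['clock'],'-> shift',np.round(s,4),'turn',np.round(t,4))
E
python3 - <<'E'
from h import *
z=np.load('top0.npz'); P=z['P'];f=z['f'].astype(int); Z=P[...,2]
q=P[240:270,275:305][(Z[240:270,275:305]>.085)]; print('knob',len(q),q.mean(0),cv2.minEnclosingCircle(q[:,:2].astype(np.float32)),q[:,2].max())
print(f[254,290])
print(jars())
for x in(34,-34):
  for y in(68,0,-68): print(x,y,cell(x/1e3,y/1e3))
plan([.582,-.15,.16],86.6)
plan([.582,-.15,.25],86.6)
E
```

```text
knob 167 [0.44834918 0.0913432  0.10330081] ((0.4488939642906189, 0.0916672870516777), 0.018008703365921974) 0.10952140511076558
[15 19 93]
[(array([ 0.5937, -0.372 ]), 156, 0.0726), (array([ 0.5847, -0.2846]), 155, 0.0727), (array([ 0.5816, -0.1496]), 151, 0.0728), (array([ 0.4877, -0.162 ]), 161, 0.0732), (array([ 0.4646, -0.3535]), 165, 0.0729), (array([ 0.4606, -0.2663]), 161, 0.0731)]
34 68 [0.6299155 0.148897 ]
34 0 [0.6259419 0.0810132]
34 -68 [0.62196831 0.0131294 ]
-34 68 [0.56203169 0.1528706 ]
-34 0 [0.5580581 0.0849868]
-34 -68 [0.5540845 0.017103 ]
at [ 0.2436 -0.5202  0.2046] t 0.15 -> shift [ 0.5793 -0.2397  0.0563] turn [-0.0009 -0.0007 -0.6835]
at [ 0.2436 -0.5202  0.2046] t 0.15 -> shift [ 0.5793 -0.2398 -0.0562] turn [-0.0009 -0.0007 -0.6835]
```

Emit:
{"fn": "carry_out", "kwargs": {
  "commands": [
    [[0.58, -0.24, -0.02], [0, 0, -0.683]],
    [[0.58, -0.24, -0.02], [0, 0, -0.683]],
    [[0.58, -0.24, -0.02], [0, 0, -0.683]],
    [[0.58, -0.24, -0.02], [0, 0, -0.683]],
    [[0.58, -0.24, -0.02], [0, 0, -0.683]],
    [[0.58, -0.24, -0.02], [0, 0, -0.683]],
    [[0.58, -0.24, -0.02], [0, 0, -0.683]],
    [[0.58, -0.24, -0.02], [0, 0, -0.683]],
    [[0.58, -0.24, -0.02], [0, 0, -0.683]],
    [[0.58, -0.24, -0.02], [0, 0, -0.683]]
  ],
  "jaw": 0.4
}}

```text
clock: 1.15
eef_pos: [0.5819, -0.1501, 0.2211]
eef_rot: [0.728, 0.686, -0.0, -0.0]
ft_force: [0.1, -0.4, -0.1]
opening: 0.0658
finger_force: 0.0
```

Run:
```python
from h import *
plan([.582,-.1496,.052],86.6)
c=cap('wrist'); cv2.imwrite('pics/w1.png',c['frame'])
print(jars())
```

```text
at [ 0.5819 -0.1501  0.2211] t 1.15 -> shift [6.000e-04 2.000e-04 2.114e-01] turn [-0.0003  0.     -0.0004]
[(array([ 0.5934, -0.3719]), 157, 0.0725), (array([ 0.4652, -0.3536]), 167, 0.0726)]
```

View pics/w1.png

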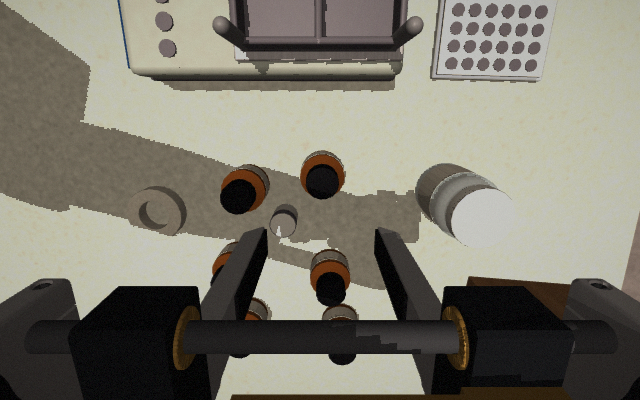

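The wrist view shows the target jar at (322,175), ahead of the open fingers at (265,235) and (380,235). The other jars, the vial at (283,220) and the bottle at (480,215) are clear of them.

Emit:
{"fn": "carry_out", "kwargs": {
  "commands": [
    [[0, 0, 0.05], [0, 0, 0]],
    [[0, 0, 0.1], [0, 0, 0]],
    [[0, 0, 0.14], [0, 0, 0]],
    [[0, 0, 0.17], [0, 0, 0]],
    [[0, 0, 0.19], [0, 0, 0]],
    [[0, 0, 0.205], [0, 0, 0]],
    [[0, 0, 0.211], [0, 0, 0]],
    [[0, 0, 0.211], [0, 0, 0]]
  ]
}}

```text
clock: 2.05
eef_pos: [0.581, -0.1522, 0.0526]
eef_rot: [0.728, 0.685, 0.0, 0.0]
ft_force: [-0.5, 0.4, 0.5]
opening: 0.066
finger_force: 0.0
```

Emit:
{"fn": "carry_out", "kwargs": {
  "commands": [
    [[0, 0, 0], [0, 0, 0]],
    [[0, 0, 0], [0, 0, 0]],
    [[0, 0, 0], [0, 0, 0]],
    [[0, 0, 0], [0, 0, 0]],
    [[0, 0, 0], [0, 0, 0]],
    [[0, 0, -0.01], [0, 0, 0]],
    [[0, 0, -0.025], [0, 0, 0]]
  ],
  "jaw": -1,
  "force": 25
}}

```text
clock: 2.75
eef_pos: [0.5797, -0.1514, 0.072]
eef_rot: [0.728, 0.686, -0.001, -0.001]
ft_force: [-0.9, -0.1, -2.4]
opening: 0.0358
finger_force: 24.9
```

Run:
```python
from h import *
c=cap('wrist'); cv2.imwrite('pics/w2.png',c['frame'])
x,y=cell(.034,.068)
plan([x,y,.25],86.6); plan([x,y,.141],86.6)
```

```text
at [ 0.5819 -0.1523  0.0751] t 2.8 -> shift [ 0.3792  0.0377 -0.2188] turn [ 0.0014  0.0005 -0.0004]
at [ 0.5819 -0.1523  0.0751] t 2.8 -> shift [ 0.3794  0.0374 -0.0826] turn [ 0.0014  0.0005 -0.0004]
```

View pics/w2.png

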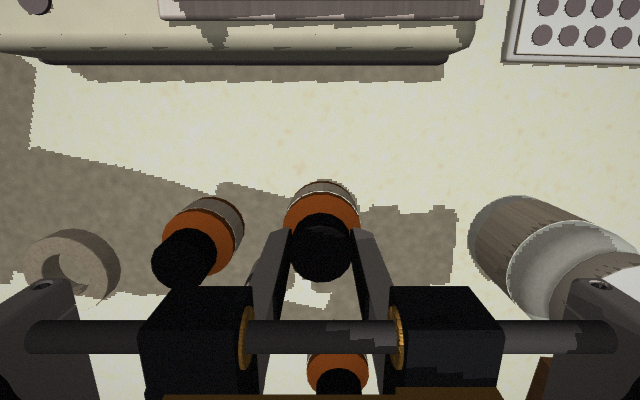

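The jar is held by its cap at (320,250) between the fingers: opening 35.8 mm, pad force 25 N.

Emit:
{"fn": "carry_out", "kwargs": {
  "commands": [
    [[0, 0, -0.04], [0, 0, 0]],
    [[0, 0, -0.08], [0, 0, 0]],
    [[0.02, 0.002, -0.13], [0, 0, 0]],
    [[0.05, 0.005, -0.17], [0, 0, 0]],
    [[0.1, 0.01, -0.21], [0, 0, 0]],
    [[0.15, 0.015, -0.219], [0, 0, 0]],
    [[0.2, 0.02, -0.219], [0, 0, 0]],
    [[0.25, 0.025, -0.219], [0, 0, 0]],
    [[0.3, 0.03, -0.219], [0, 0, 0]],
    [[0.35, 0.035, -0.219], [0, 0, 0]]
  ]
}}

```text
clock: 3.8
eef_pos: [0.6258, 0.1275, 0.2485]
eef_rot: [0.728, 0.686, 0.0, 0.0]
ft_force: [-0.3, -0.3, -2.0]
opening: 0.0355
finger_force: 24.9
```

Emit:
{"fn": "carry_out", "kwargs": {
  "commands": [
    [[0.02, 0.002, 0], [0, 0, 0]],
    [[0.028, 0.002, 0], [0, 0, 0]],
    [[0.028, 0.002, 0], [0, 0, 0]]
  ]
}}

```text
clock: 4.1
eef_pos: [0.6285, 0.1481, 0.2478]
eef_rot: [0.728, 0.686, -0.0, 0.0]
ft_force: [0.6, 0.4, -1.4]
opening: 0.0358
finger_force: 24.9
```

Run:
```python
from h import *
o=bot.get_obs(); print(o['opening'],o['finger_force'],o['ft_force'])
x,y=cell(.034,.068)
plan([x,y,.141],86.6)
c=cap('wrist'); P=cloud(c); Z=P[...,2]; f=c['frame']; cv2.imwrite('pics/w3.png',f)
# held jar in tool coords
r=R.from_quat(o['eef_rot']); Q=(P-o['eef_pos'])@r.as_matrix()
u=Q[170:285,290:355]; m=(u[...,2]<.08)&(u[...,2]>-.04)&(abs(u[...,1])<.03)
q=u[m]; print(len(q),np.nanmin(q,0),np.nanmax(q,0))
```

```text
0.035778218036186096 24.935652315616608 [ 0.60873936  0.40698998 -1.40632805]
at [0.6285 0.1481 0.2478] t 4.1 -> shift [0.0012 0.0017 0.1335] turn [-0.0001  0.0005 -0.0001]
5788 [-0.01700299 -0.02085459 -0.03195246] [0.02692743 0.0247418  0.04941513]
```

View pics/w3.png

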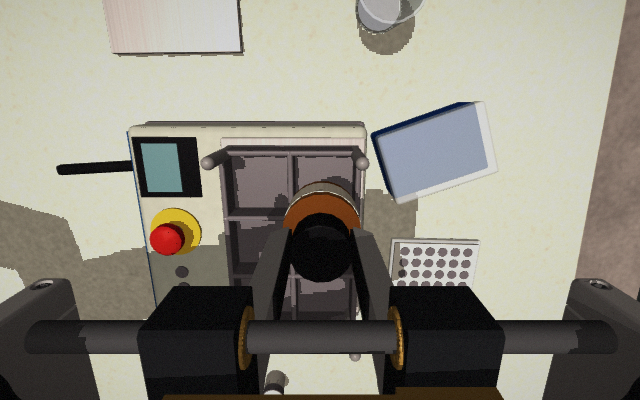

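The jar hangs straight in the grip. The far rear cell (upper right of the rack, near (325,175)) lies beneath it, allowing for perspective.

Emit:
{"fn": "carry_out", "kwargs": {
  "commands": [
    [[0.001, 0.001, 0.03], [0, 0, 0]],
    [[0.001, 0.001, 0.06], [0, 0, 0]],
    [[0.001, 0.001, 0.085], [0, 0, 0]],
    [[0.001, 0.001, 0.105], [0, 0, 0]],
    [[0.001, 0.001, 0.12], [0, 0, 0]],
    [[0.001, 0.001, 0.128], [0, 0, 0]],
    [[0.001, 0.001, 0.133], [0, 0, 0]],
    [[0.001, 0.001, 0.133], [0, 0, 0]]
  ]
}}

```text
clock: 4.95
eef_pos: [0.63, 0.1488, 0.1419]
eef_rot: [0.728, 0.685, 0.0, 0.0]
ft_force: [0.8, 0.3, -0.9]
opening: 0.0355
finger_force: 25.0
```

Emit:
{"fn": "carry_out", "kwargs": {
  "commands": [
    [[0, 0, 0], [0, 0, 0]],
    [[0, 0, 0], [0, 0, 0]],
    [[0, 0, 0], [0, 0, 0]],
    [[0, 0, -0.03], [0, 0, 0]],
    [[0, 0, -0.07], [0, 0, 0]],
    [[0, 0, -0.12], [0, 0, 0]],
    [[0, 0, -0.14], [0, 0, 0]]
  ],
  "jaw": 0.15
}}

```text
clock: 5.65
eef_pos: [0.6319, 0.1492, 0.2588]
eef_rot: [0.728, 0.686, 0.003, 0.003]
ft_force: [0.7, -0.5, 0.1]
opening: 0.0538
finger_force: 0.0
```

Run:
```python
from h import *
print(jars())
plan([.4877,-.162,.25],86.6)
plan([.4877,-.162,.0525],86.6)
c=cap('wrist'); P=cloud(c); Z=P[...,2];f=c['frame']; cv2.imwrite('pics/w4.png',f)
for q in clus(P,(Z>.14)&(Z<.175)&(f.max(-1)<60)&(P[...,1]>-.04)&(P[...,0]<.7)&(P[...,0]>.5),60): print(len(q),q.mean(0),cv2.minEnclosingCircle(q[:,:2].astype(np.float32)))
```

```text
[(array([ 0.5936, -0.3722]), 154, 0.0725), (array([ 0.5845, -0.2841]), 152, 0.0729), (array([ 0.4879, -0.1619]), 160, 0.0729), (array([ 0.4648, -0.3534]), 165, 0.073), (array([ 0.4609, -0.2658]), 161, 0.073)]
at [0.6326 0.1493 0.2604] t 5.7 -> shift [-0.3993 -0.1576  0.0106] turn [ 0.007  -0.0011 -0.0003]
at [0.6326 0.1493 0.2604] t 5.7 -> shift [-0.3998 -0.1603  0.2574] turn [ 0.007  -0.0011 -0.0003]
87 [0.53943714 0.18696445 0.15070023] ((0.5374290347099304, 0.1863764226436615), 0.005162613466382027)
1253 [0.63170872 0.15149585 0.15940304] ((0.6315823197364807, 0.14942559599876404), 0.017986778169870377)
```

Jar 1 stands in its cell, with the cap top at z = 0.16. On to the next jar.

Emit:
{"fn": "carry_out", "kwargs": {
  "commands": [
    [[-0.03, -0.012, 0], [0, 0, 0]],
    [[-0.08, -0.03, 0], [0, 0, 0]],
    [[-0.13, -0.05, 0], [0, 0, 0]],
    [[-0.19, -0.074, 0], [0, 0, 0]],
    [[-0.25, -0.097, 0], [0, 0, 0]],
    [[-0.31, -0.12, 0], [0, 0, 0]],
    [[-0.36, -0.14, 0.02], [0, 0, 0]],
    [[-0.398, -0.1545, 0.05], [0, 0, 0]],
    [[-0.398, -0.1545, 0.1], [0, 0, 0]],
    [[-0.398, -0.1545, 0.1], [0, 0, 0]]
  ],
  "jaw": 0.4
}}

```text
clock: 6.75
eef_pos: [0.4809, -0.1596, 0.1657]
eef_rot: [0.729, 0.685, -0.003, -0.008]
ft_force: [-0.6, 0.8, -0.3]
opening: 0.0659
finger_force: 0.0
```

Emit:
{"fn": "carry_out", "kwargs": {
  "commands": [
    [[0, 0, 0], [0, 0, 0]],
    [[0, 0, 0], [0, 0, 0]]
  ]
}}

```text
clock: 6.95
eef_pos: [0.4881, -0.1613, 0.1745]
eef_rot: [0.728, 0.686, 0.0, 0.001]
ft_force: [-0.3, -0.8, 0.7]
opening: 0.0659
finger_force: 0.0
```

```bash
cat >> h.py <<'E'
def wj():
    c=cap('wrist'); P=cloud(c); Z=P[...,2];f=c['frame']
    m=(Z>.065)&(Z<.08)&(f.max(-1)<60)&(P[...,1]<-.08)
    print('wristjars',[np.round(cv2.minEnclosingCircle(q[:,:2].astype(np.float32))[0],4) for q in clus(P,m,100)])
E
python3 - <<'E'
from h import *
print(jars()); wj()
plan([.4877,-.162,.052],86.6)
E
```

```text
[(array([ 0.4632, -0.3549]), 93, 0.0729), (array([ 0.4611, -0.2664]), 153, 0.0731)]
wristjars [array([ 0.4898, -0.1633]), array([ 0.4624, -0.2682]), array([ 0.4667, -0.3556]), array([ 0.585, -0.376])]
at [ 0.4886 -0.1614  0.1752] t 7.05 -> shift [-0.0005 -0.0016  0.1541] turn [0.002  0.0009 0.0005]
```

Emit:
{"fn": "carry_out", "kwargs": {
  "commands": [
    [[0, -0.001, 0.04], [0, 0, 0]],
    [[0, -0.001, 0.08], [0, 0, 0]],
    [[0, -0.001, 0.115], [0, 0, 0]],
    [[0, -0.001, 0.14], [0, 0, 0]],
    [[0, -0.001, 0.152], [0, 0, 0]],
    [[0, -0.001, 0.152], [0, 0, 0]],
    [[0, -0.001, 0.152], [0, 0, 0]]
  ]
}}

```text
clock: 7.75
eef_pos: [0.4876, -0.1618, 0.0532]
eef_rot: [0.728, 0.686, 0.0, 0.001]
ft_force: [-0.4, -0.2, -0.1]
opening: 0.0663
finger_force: 0.0
```

Emit:
{"fn": "carry_out", "kwargs": {
  "commands": [
    [[0, 0, 0], [0, 0, 0]],
    [[0, 0, 0], [0, 0, 0]],
    [[0, 0, 0], [0, 0, 0]],
    [[0, 0, 0], [0, 0, 0]],
    [[0, 0, -0.01], [0, 0, 0]],
    [[0, 0, -0.025], [0, 0, 0]],
    [[0, 0, -0.025], [0, 0, 0]]
  ],
  "jaw": -1,
  "force": 30
}}

```text
clock: 8.45
eef_pos: [0.4877, -0.1623, 0.0738]
eef_rot: [0.728, 0.686, 0.001, 0.002]
ft_force: [0.3, 0.0, -2.7]
opening: 0.0356
finger_force: 29.9
```

Emit:
{"fn": "carry_out", "kwargs": {
  "commands": [
    [[0, 0, -0.04], [0, 0, 0]],
    [[0, 0, -0.09], [0, 0, 0]],
    [[0, 0, -0.14], [0, 0, 0]],
    [[0.04, 0.02, -0.19], [0, 0, 0]],
    [[0.09, 0.044, -0.22], [0, 0, 0]],
    [[0.14, 0.069, -0.22], [0, 0, 0]],
    [[0.2, 0.098, -0.22], [0, 0, 0]],
    [[0.26, 0.128, -0.22], [0, 0, 0]],
    [[0.3, 0.148, -0.22], [0, 0, 0]],
    [[0.313, 0.154, -0.22], [0, 0, 0]]
  ]
}}

```text
clock: 9.45
eef_pos: [0.6252, 0.0852, 0.2472]
eef_rot: [0.727, 0.687, 0.001, -0.001]
ft_force: [-0.2, -0.9, -2.2]
opening: 0.0352
finger_force: 29.9
```

Emit:
{"fn": "carry_out", "kwargs": {
  "commands": [
    [[0, 0, 0], [0, 0, 0]],
    [[0, 0, 0], [0, 0, 0]],
    [[0, 0, 0], [0, 0, 0]]
  ]
}}

```text
clock: 9.75
eef_pos: [0.6236, 0.0794, 0.2478]
eef_rot: [0.729, 0.685, -0.0, 0.0]
ft_force: [-0.1, -0.4, -1.7]
opening: 0.0356
finger_force: 29.9
```

```bash
cat >> h.py <<'E'
def held():
    c=cap('wrist'); o=bot.get_obs(); P=cloud(c); Q=(P-o['eef_pos'])@R.from_quat(o['eef_rot']).as_matrix()
    u=Q[170:285,290:355]; q=u[(u[...,2]<.08)&(u[...,2]>-.04)&(abs(u[...,1])<.03)]
    print('held',len(q),np.nanmin(q,0).round(4),np.nanmax(q,0).round(4),o['opening'],o['finger_force'])
E
python3 - <<'E'
from h import *
held(); print(jars())
plan([*cell(.034,0),.141],86.6)
E
```

```text
held 5794 [-0.0181 -0.0214 -0.0318] [0.0246 0.0248 0.0484] 0.035635582371908295 29.923843145370483
[(array([ 0.5931, -0.372 ]), 156, 0.0726), (array([ 0.5834, -0.2845]), 152, 0.0727), (array([ 0.4653, -0.3541]), 166, 0.0729), (array([ 0.461 , -0.2664]), 162, 0.073)]
at [0.6238 0.0794 0.248 ] t 9.85 -> shift [0.0022 0.0025 0.1337] turn [-0.0001  0.0002 -0.0019]
```

Emit:
{"fn": "carry_out", "kwargs": {
  "commands": [
    [[0.002, 0.002, 0.03], [0, 0, 0]],
    [[0.002, 0.002, 0.06], [0, 0, 0]],
    [[0.002, 0.002, 0.085], [0, 0, 0]],
    [[0.002, 0.002, 0.105], [0, 0, 0]],
    [[0.002, 0.002, 0.12], [0, 0, 0]],
    [[0.002, 0.002, 0.128], [0, 0, 0]],
    [[0.002, 0.002, 0.133], [0, 0, 0]],
    [[0.002, 0.002, 0.133], [0, 0, 0]]
  ]
}}

```text
clock: 10.65
eef_pos: [0.6261, 0.0825, 0.1414]
eef_rot: [0.728, 0.685, 0.0, 0.0]
ft_force: [0.1, -0.1, -2.1]
opening: 0.0358
finger_force: 29.9
```

Emit:
{"fn": "carry_out", "kwargs": {
  "commands": [
    [[0, 0, 0], [0, 0, 0]],
    [[0, 0, 0], [0, 0, 0]],
    [[0, 0, 0], [0, 0, 0]],
    [[0, 0, -0.03], [0, 0, 0]],
    [[0, 0, -0.07], [0, 0, 0]],
    [[0, 0, -0.12], [0, 0, 0]],
    [[0, 0, -0.14], [0, 0, 0]],
    [[0, 0, -0.14], [0, 0, 0]]
  ],
  "jaw": 0.15
}}

```text
clock: 11.45
eef_pos: [0.6285, 0.0827, 0.2584]
eef_rot: [0.728, 0.686, 0.003, 0.003]
ft_force: [-0.6, -0.0, -0.0]
opening: 0.0541
finger_force: 0.0
```

Emit:
{"fn": "carry_out", "kwargs": {
  "commands": [
    [[-0.03, -0.012, 0], [0, 0, 0]],
    [[-0.08, -0.032, 0], [0, 0, 0]],
    [[-0.14, -0.056, 0], [0, 0, 0]],
    [[-0.2, -0.081, 0], [0, 0, 0]],
    [[-0.26, -0.105, 0], [0, 0, 0]],
    [[-0.32, -0.13, 0], [0, 0, 0]],
    [[-0.38, -0.153, 0], [0, 0, 0]],
    [[-0.43, -0.173, 0.03], [0, 0, 0]],
    [[-0.446, -0.18, 0.07], [0, 0, 0]],
    [[-0.446, -0.18, 0.1], [0, 0, 0]]
  ],
  "jaw": 0.4
}}

```text
clock: 12.45
eef_pos: [0.4578, -0.2667, 0.1701]
eef_rot: [0.73, 0.684, -0.001, -0.002]
ft_force: [0.5, 0.2, -0.1]
opening: 0.0657
finger_force: 0.0
```

Emit:
{"fn": "carry_out", "kwargs": {
  "commands": [
    [[0, 0, 0], [0, 0, 0]],
    [[0, 0, 0], [0, 0, 0]],
    [[0, 0, 0], [0, 0, 0]]
  ]
}}

```text
clock: 12.75
eef_pos: [0.4618, -0.265, 0.1747]
eef_rot: [0.728, 0.686, 0.0, 0.001]
ft_force: [-0.4, -0.1, 0.2]
opening: 0.0655
finger_force: 0.0
```

```bash
cat >> h.py <<'E'
def rackjars():
    c=cap('top'); P=cloud(c); f=c['frame']; Z=P[...,2]
    m=(Z>.148)&(Z<.175)&(f.max(-1)<60)&(P[...,1]>-.05)
    return [(np.round(cv2.minEnclosingCircle(q[:,:2].astype(np.float32))[0],4),len(q),round(float(np.median(q[:,2])),4)) for q in clus(P,m,60)]
E
python3 - <<'E'
from h import *
print(jars()); wj(); print('rack',rackjars())
plan([.461,-.2664,.052],86.6)
E
```

```text
[(array([ 0.5837, -0.2838]), 119, 0.0723), (array([ 0.4618, -0.2648]), 102, 0.0728)]
wristjars [array([ 0.4625, -0.2682]), array([ 0.5855, -0.2867]), array([ 0.7749, -0.3676]), array([ 0.4666, -0.3557]), array([ 0.595 , -0.3728])]
rack [(array([0.6257, 0.0823]), 179, 0.1608), (array([0.6298, 0.1508]), 180, 0.1612)]
at [ 0.462  -0.2651  0.175 ] t 12.9 -> shift [-0.0014 -0.0015  0.1538] turn [0.0016 0.0012 0.0002]
```

Emit:
{"fn": "carry_out", "kwargs": {
  "commands": [
    [[-0.001, -0.001, 0.04], [0, 0, 0]],
    [[-0.001, -0.001, 0.08], [0, 0, 0]],
    [[-0.001, -0.001, 0.115], [0, 0, 0]],
    [[-0.001, -0.001, 0.14], [0, 0, 0]],
    [[-0.001, -0.001, 0.152], [0, 0, 0]],
    [[-0.001, -0.001, 0.152], [0, 0, 0]],
    [[-0.001, -0.001, 0.152], [0, 0, 0]]
  ]
}}

```text
clock: 13.6
eef_pos: [0.4609, -0.2663, 0.053]
eef_rot: [0.728, 0.686, 0.0, 0.001]
ft_force: [-0.8, -0.5, 0.0]
opening: 0.0659
finger_force: 0.0
```

Emit:
{"fn": "carry_out", "kwargs": {
  "commands": [
    [[0, 0, 0], [0, 0, 0]],
    [[0, 0, 0], [0, 0, 0]],
    [[0, 0, 0], [0, 0, 0]],
    [[0, 0, 0], [0, 0, 0]],
    [[0, 0, -0.01], [0, 0, 0]],
    [[0, 0, -0.025], [0, 0, 0]],
    [[0, 0, -0.025], [0, 0, 0]]
  ],
  "jaw": -1,
  "force": 30
}}

```text
clock: 14.3
eef_pos: [0.4613, -0.2668, 0.074]
eef_rot: [0.728, 0.686, 0.0, 0.002]
ft_force: [0.4, -0.2, -1.4]
opening: 0.0354
finger_force: 29.9
```

Emit:
{"fn": "carry_out", "kwargs": {
  "commands": [
    [[0, 0, -0.04], [0, 0, 0]],
    [[0, 0, -0.09], [0, 0, 0]],
    [[0, 0, -0.14], [0, 0, 0]],
    [[0.04, 0.02, -0.19], [0, 0, 0]],
    [[0.09, 0.045, -0.22], [0, 0, 0]],
    [[0.15, 0.075, -0.22], [0, 0, 0]],
    [[0.22, 0.11, -0.22], [0, 0, 0]],
    [[0.28, 0.14, -0.22], [0, 0, 0]],
    [[0.335, 0.167, -0.22], [0, 0, 0]],
    [[0.361, 0.18, -0.22], [0, 0, 0]]
  ]
}}

```text
clock: 15.3
eef_pos: [0.6217, 0.0162, 0.2479]
eef_rot: [0.728, 0.686, 0.0, 0.0]
ft_force: [0.3, -0.9, -1.9]
opening: 0.0354
finger_force: 29.9
```

Emit:
{"fn": "carry_out", "kwargs": {
  "commands": [
    [[0, 0, 0], [0, 0, 0]],
    [[0, 0, 0], [0, 0, 0]],
    [[0, 0, 0], [0, 0, 0]]
  ]
}}

```text
clock: 15.6
eef_pos: [0.6205, 0.0131, 0.2476]
eef_rot: [0.728, 0.685, -0.0, -0.0]
ft_force: [-1.1, -0.0, -1.7]
opening: 0.0357
finger_force: 29.9
```

Run:
```python
from h import *
held(); print(jars())
plan([*cell(.034,-.068),.141],86.6)
```

```text
held 5822 [-0.0179 -0.0218 -0.0315] [0.0247 0.0255 0.048 ] 0.03523319096112217 29.918642342090607
[(array([ 0.5929, -0.3724]), 159, 0.0724), (array([ 0.5836, -0.2847]), 150, 0.0728), (array([ 0.4647, -0.3541]), 167, 0.0726)]
at [0.6205 0.0125 0.2478] t 15.7 -> shift [0.001  0.0018 0.1336] turn [-0.0002  0.0002 -0.0018]
```

Emit:
{"fn": "carry_out", "kwargs": {
  "commands": [
    [[0.001, 0.002, 0.03], [0, 0, 0]],
    [[0.001, 0.002, 0.06], [0, 0, 0]],
    [[0.001, 0.002, 0.085], [0, 0, 0]],
    [[0.001, 0.002, 0.105], [0, 0, 0]],
    [[0.001, 0.002, 0.12], [0, 0, 0]],
    [[0.001, 0.002, 0.128], [0, 0, 0]],
    [[0.001, 0.002, 0.133], [0, 0, 0]],
    [[0.001, 0.002, 0.133], [0, 0, 0]]
  ]
}}

```text
clock: 16.5
eef_pos: [0.6228, 0.0145, 0.1414]
eef_rot: [0.728, 0.685, 0.0, 0.0]
ft_force: [0.7, 1.1, -0.8]
opening: 0.0354
finger_force: 29.9
```

Emit:
{"fn": "carry_out", "kwargs": {
  "commands": [
    [[0, 0, 0], [0, 0, 0]],
    [[0, 0, 0], [0, 0, 0]],
    [[0, 0, 0], [0, 0, 0]],
    [[0, 0, -0.03], [0, 0, 0]],
    [[0, 0, -0.07], [0, 0, 0]],
    [[0, 0, -0.12], [0, 0, 0]],
    [[0, 0, -0.14], [0, 0, 0]],
    [[0, 0, -0.14], [0, 0, 0]]
  ],
  "jaw": 0.15
}}

```text
clock: 17.3
eef_pos: [0.6252, 0.0144, 0.2583]
eef_rot: [0.728, 0.686, 0.003, 0.003]
ft_force: [0.7, -0.2, -0.7]
opening: 0.0542
finger_force: 0.0
```

Emit:
{"fn": "carry_out", "kwargs": {
  "commands": [
    [[-0.03, -0.002, 0], [0, 0, 0]],
    [[-0.08, -0.005, 0], [0, 0, 0]],
    [[-0.13, -0.008, 0], [0, 0, 0]],
    [[-0.18, -0.012, 0], [0, 0, 0]],
    [[-0.23, -0.015, 0], [0, 0, 0]],
    [[-0.28, -0.018, 0], [0, 0, 0]],
    [[-0.33, -0.022, 0.01], [0, 0, 0]],
    [[-0.365, -0.025, 0.04], [0, 0, 0]],
    [[-0.374, -0.025, 0.08], [0, 0, 0]],
    [[-0.374, -0.025, 0.1], [0, 0, 0]]
  ],
  "jaw": 0.4
}}

```text
clock: 18.3
eef_pos: [0.5819, -0.283, 0.1683]
eef_rot: [0.729, 0.685, -0.001, -0.004]
ft_force: [0.2, -0.0, -0.5]
opening: 0.0658
finger_force: 0.0
```

Emit:
{"fn": "carry_out", "kwargs": {
  "commands": [
    [[0, 0, 0], [0, 0, 0]],
    [[0, 0, 0], [0, 0, 0]],
    [[0, 0, 0], [0, 0, 0]]
  ]
}}

```text
clock: 18.6
eef_pos: [0.586, -0.2824, 0.1753]
eef_rot: [0.728, 0.686, 0.0, 0.001]
ft_force: [0.4, -0.4, -0.2]
opening: 0.0654
finger_force: 0.0
```

Run:
```python
from h import *
print(jars()); wj(); print('rack',rackjars())
plan([.584,-.2846,.052],86.6)
```

```text
[]
wristjars [array([ 0.586 , -0.2866]), array([ 0.7759, -0.3555]), array([ 0.8469, -0.3272]), array([ 0.4669, -0.3559]), array([ 0.596 , -0.3741])]
rack [(array([0.6222, 0.0138]), 179, 0.161), (array([0.6255, 0.0821]), 176, 0.1609), (array([0.6294, 0.1506]), 181, 0.1613)]
at [ 0.5859 -0.2827  0.1753] t 18.75 -> shift [-0.0023 -0.0026  0.1542] turn [0.0018 0.001  0.0002]
```

Emit:
{"fn": "carry_out", "kwargs": {
  "commands": [
    [[-0.002, -0.002, 0.04], [0, 0, 0]],
    [[-0.002, -0.002, 0.08], [0, 0, 0]],
    [[-0.002, -0.002, 0.115], [0, 0, 0]],
    [[-0.002, -0.002, 0.14], [0, 0, 0]],
    [[-0.002, -0.002, 0.152], [0, 0, 0]],
    [[-0.002, -0.002, 0.152], [0, 0, 0]],
    [[-0.002, -0.002, 0.152], [0, 0, 0]]
  ]
}}

```text
clock: 19.45
eef_pos: [0.5841, -0.2848, 0.0532]
eef_rot: [0.728, 0.686, 0.0, 0.001]
ft_force: [0.1, -0.3, 0.5]
opening: 0.066
finger_force: 0.0
```

Emit:
{"fn": "carry_out", "kwargs": {
  "commands": [
    [[0, 0, 0], [0, 0, 0]],
    [[0, 0, 0], [0, 0, 0]],
    [[0, 0, 0], [0, 0, 0]],
    [[0, 0, 0], [0, 0, 0]],
    [[0, 0, -0.01], [0, 0, 0]],
    [[0, 0, -0.025], [0, 0, 0]],
    [[0, 0, -0.025], [0, 0, 0]]
  ],
  "jaw": -1,
  "force": 30
}}

```text
clock: 20.15
eef_pos: [0.5846, -0.2853, 0.0745]
eef_rot: [0.728, 0.686, 0.001, 0.002]
ft_force: [-0.4, -1.2, -1.7]
opening: 0.0354
finger_force: 29.9
```

Emit:
{"fn": "carry_out", "kwargs": {
  "commands": [
    [[0, 0, -0.04], [0, 0, 0]],
    [[0, 0, -0.09], [0, 0, 0]],
    [[0, 0, -0.14], [0, 0, 0]],
    [[0.04, -0.005, -0.19], [0, 0, 0]],
    [[0.09, -0.01, -0.22], [0, 0, 0]],
    [[0.14, -0.015, -0.22], [0, 0, 0]],
    [[0.19, -0.021, -0.22], [0, 0, 0]],
    [[0.24, -0.027, -0.22], [0, 0, 0]],
    [[0.29, -0.032, -0.22], [0, 0, 0]],
    [[0.34, -0.038, -0.22], [0, 0, 0]]
  ]
}}

```text
clock: 21.15
eef_pos: [0.5687, -0.0094, 0.2482]
eef_rot: [0.728, 0.685, 0.0, 0.0]
ft_force: [0.6, 0.1, -0.6]
opening: 0.0359
finger_force: 29.9
```

Emit:
{"fn": "carry_out", "kwargs": {
  "commands": [
    [[0.05, -0.005, 0], [0, 0, 0]],
    [[0.1, -0.011, 0], [0, 0, 0]],
    [[0.15, -0.017, 0], [0, 0, 0]],
    [[0.19, -0.021, 0], [0, 0, 0]],
    [[0.204, -0.022, 0], [0, 0, 0]],
    [[0.204, -0.022, 0], [0, 0, 0]],
    [[0.204, -0.022, 0], [0, 0, 0]]
  ]
}}

```text
clock: 21.85
eef_pos: [0.5614, 0.152, 0.2478]
eef_rot: [0.728, 0.685, -0.0, 0.0]
ft_force: [-0.2, -0.1, -1.3]
opening: 0.0351
finger_force: 29.9
```

Run:
```python
from h import *
held(); print(jars())
plan([*cell(-.034,.068),.141],86.6)
```

```text
held 5806 [-0.0176 -0.0212 -0.031 ] [0.0246 0.0244 0.0492] 0.03536677666275088 29.855917990207672
[(array([ 0.5938, -0.3724]), 157, 0.0726), (array([ 0.4655, -0.354 ]), 165, 0.0725)]
at [0.5615 0.1514 0.2477] t 21.95 -> shift [0.0019 0.0006 0.1334] turn [-0.      0.0004 -0.0017]
```

Emit:
{"fn": "carry_out", "kwargs": {
  "commands": [
    [[0.002, 0.001, 0.03], [0, 0, 0]],
    [[0.002, 0.001, 0.06], [0, 0, 0]],
    [[0.002, 0.001, 0.085], [0, 0, 0]],
    [[0.002, 0.001, 0.105], [0, 0, 0]],
    [[0.002, 0.001, 0.12], [0, 0, 0]],
    [[0.002, 0.001, 0.128], [0, 0, 0]],
    [[0.002, 0.001, 0.133], [0, 0, 0]],
    [[0.002, 0.001, 0.133], [0, 0, 0]]
  ]
}}

```text
clock: 22.75
eef_pos: [0.5623, 0.1542, 0.1414]
eef_rot: [0.728, 0.685, -0.0, 0.0]
ft_force: [-0.6, 0.2, -1.1]
opening: 0.0352
finger_force: 29.9
```

Emit:
{"fn": "carry_out", "kwargs": {
  "commands": [
    [[0, 0, 0], [0, 0, 0]],
    [[0, 0, 0], [0, 0, 0]],
    [[0, 0, 0], [0, 0, 0]],
    [[0, 0, -0.03], [0, 0, 0]],
    [[0, 0, -0.07], [0, 0, 0]],
    [[0, 0, -0.12], [0, 0, 0]],
    [[0, 0, -0.14], [0, 0, 0]],
    [[0, 0, -0.14], [0, 0, 0]]
  ],
  "jaw": 0.1
}}

```text
clock: 23.55
eef_pos: [0.5646, 0.155, 0.258]
eef_rot: [0.728, 0.686, 0.003, 0.003]
ft_force: [-0.2, 0.3, -0.8]
opening: 0.052
finger_force: 0.0
```

Emit:
{"fn": "carry_out", "kwargs": {
  "commands": [
    [[-0.03, -0.004, 0], [0, 0, 0]],
    [[-0.08, -0.01, 0], [0, 0, 0]],
    [[-0.13, -0.017, 0], [0, 0, 0]],
    [[-0.19, -0.025, 0], [0, 0, 0]],
    [[-0.25, -0.033, 0], [0, 0, 0]],
    [[-0.31, -0.04, 0], [0, 0, 0]],
    [[-0.37, -0.048, 0], [0, 0, 0]],
    [[-0.43, -0.056, 0], [0, 0, 0]],
    [[-0.48, -0.062, 0], [0, 0, 0]],
    [[-0.53, -0.069, 0], [0, 0, 0]]
  ],
  "jaw": 0.4
}}

```text
clock: 24.55
eef_pos: [0.4802, -0.2666, 0.2515]
eef_rot: [0.728, 0.685, -0.0, -0.001]
ft_force: [0.5, 1.0, -0.1]
opening: 0.0659
finger_force: 0.0
```

Emit:
{"fn": "carry_out", "kwargs": {
  "commands": [
    [[-0.05, -0.006, 0], [0, 0, 0]],
    [[-0.09, -0.011, 0.03], [0, 0, 0]],
    [[-0.11, -0.014, 0.07], [0, 0, 0]],
    [[-0.11, -0.014, 0.1], [0, 0, 0]],
    [[-0.11, -0.014, 0.1], [0, 0, 0]],
    [[-0.11, -0.014, 0.1], [0, 0, 0]],
    [[-0.11, -0.014, 0.1], [0, 0, 0]]
  ]
}}

```text
clock: 25.25
eef_pos: [0.466, -0.3527, 0.1747]
eef_rot: [0.728, 0.686, 0.0, 0.001]
ft_force: [-0.0, 0.5, -0.1]
opening: 0.0658
finger_force: 0.0
```

Run:
```python
from h import *
print(jars()); wj(); print('rack',rackjars())
plan([.465,-.354,.052],86.6)
```

```text
[(array([ 0.5941, -0.3727]), 155, 0.072), (array([ 0.4649, -0.354 ]), 165, 0.0729)]
wristjars [array([ 0.4667, -0.3558]), array([ 0.5956, -0.3739]), array([ 0.7667, -0.4201])]
rack [(array([0.6224, 0.0142]), 181, 0.1608), (array([0.6257, 0.0817]), 174, 0.1609), (array([0.6295, 0.1499]), 180, 0.1609), (array([0.5621, 0.1537]), 184, 0.1609)]
at [ 0.4661 -0.3529  0.1752] t 25.4 -> shift [-0.0011 -0.0017  0.154 ] turn [0.0015 0.0014 0.    ]
```

Emit:
{"fn": "carry_out", "kwargs": {
  "commands": [
    [[-0.001, -0.002, 0.04], [0, 0, 0]],
    [[-0.001, -0.002, 0.08], [0, 0, 0]],
    [[-0.001, -0.002, 0.115], [0, 0, 0]],
    [[-0.001, -0.002, 0.14], [0, 0, 0]],
    [[-0.001, -0.002, 0.152], [0, 0, 0]],
    [[-0.001, -0.002, 0.152], [0, 0, 0]],
    [[-0.001, -0.002, 0.152], [0, 0, 0]]
  ]
}}

```text
clock: 26.1
eef_pos: [0.4644, -0.354, 0.0531]
eef_rot: [0.728, 0.686, 0.0, 0.001]
ft_force: [-0.5, -0.9, -0.1]
opening: 0.0658
finger_force: 0.0
```

Emit:
{"fn": "carry_out", "kwargs": {
  "commands": [
    [[0, 0, 0], [0, 0, 0]],
    [[0, 0, 0], [0, 0, 0]],
    [[0, 0, 0], [0, 0, 0]],
    [[0, 0, 0], [0, 0, 0]],
    [[0, 0, -0.01], [0, 0, 0]],
    [[0, 0, -0.025], [0, 0, 0]],
    [[0, 0, -0.025], [0, 0, 0]]
  ],
  "jaw": -1,
  "force": 30
}}

```text
clock: 26.8
eef_pos: [0.4647, -0.3545, 0.0741]
eef_rot: [0.728, 0.686, 0.0, 0.002]
ft_force: [0.7, -0.7, -1.8]
opening: 0.0356
finger_force: 29.9
```

Emit:
{"fn": "carry_out", "kwargs": {
  "commands": [
    [[0, 0, -0.04], [0, 0, 0]],
    [[0, 0, -0.09], [0, 0, 0]],
    [[0, 0, -0.14], [0, 0, 0]],
    [[0.04, 0.006, -0.19], [0, 0, 0]],
    [[0.09, 0.013, -0.22], [0, 0, 0]],
    [[0.14, 0.021, -0.22], [0, 0, 0]],
    [[0.19, 0.028, -0.22], [0, 0, 0]],
    [[0.24, 0.036, -0.22], [0, 0, 0]],
    [[0.29, 0.043, -0.22], [0, 0, 0]],
    [[0.34, 0.051, -0.22], [0, 0, 0]]
  ]
}}

```text
clock: 27.8
eef_pos: [0.5205, -0.0826, 0.2481]
eef_rot: [0.728, 0.685, 0.0, 0.0]
ft_force: [-0.6, 0.3, -0.9]
opening: 0.0357
finger_force: 29.9
```

Emit:
{"fn": "carry_out", "kwargs": {
  "commands": [
    [[0.05, 0.008, 0], [0, 0, 0]],
    [[0.1, 0.015, 0], [0, 0, 0]],
    [[0.15, 0.023, 0], [0, 0, 0]],
    [[0.195, 0.029, 0], [0, 0, 0]],
    [[0.215, 0.0325, 0], [0, 0, 0]],
    [[0.215, 0.0325, 0], [0, 0, 0]],
    [[0.215, 0.0325, 0], [0, 0, 0]]
  ]
}}

```text
clock: 28.5
eef_pos: [0.5566, 0.085, 0.2476]
eef_rot: [0.728, 0.686, -0.001, 0.0]
ft_force: [-0.3, 0.2, -0.7]
opening: 0.0355
finger_force: 29.9
```

Run:
```python
from h import *
held(); print(jars())
plan([*cell(-.034,0),.141],86.6)
```

```text
held 5806 [-0.0179 -0.021  -0.0314] [0.0247 0.0248 0.0479] 0.03542824394009391 29.871854782104492
[(array([ 0.5935, -0.3721]), 160, 0.0727)]
at [0.5567 0.0843 0.2477] t 28.6 -> shift [0.001  0.0017 0.1334] turn [-0.0002  0.0005 -0.0017]
```

Emit:
{"fn": "carry_out", "kwargs": {
  "commands": [
    [[0.001, 0.002, 0.03], [0, 0, 0]],
    [[0.001, 0.002, 0.06], [0, 0, 0]],
    [[0.001, 0.002, 0.085], [0, 0, 0]],
    [[0.001, 0.002, 0.105], [0, 0, 0]],
    [[0.001, 0.002, 0.12], [0, 0, 0]],
    [[0.001, 0.002, 0.128], [0, 0, 0]],
    [[0.001, 0.002, 0.133], [0, 0, 0]],
    [[0.001, 0.002, 0.133], [0, 0, 0]]
  ]
}}

```text
clock: 29.4
eef_pos: [0.5586, 0.0863, 0.1414]
eef_rot: [0.728, 0.685, -0.0, 0.0]
ft_force: [-0.4, 0.1, -0.9]
opening: 0.0354
finger_force: 29.9
```

Emit:
{"fn": "carry_out", "kwargs": {
  "commands": [
    [[0, 0, 0], [0, 0, 0]],
    [[0, 0, 0], [0, 0, 0]],
    [[0, 0, 0], [0, 0, 0]],
    [[0, 0, -0.03], [0, 0, 0]],
    [[0, 0, -0.07], [0, 0, 0]],
    [[0, 0, -0.12], [0, 0, 0]],
    [[0, 0, -0.14], [0, 0, 0]],
    [[0, 0, -0.14], [0, 0, 0]]
  ],
  "jaw": 0.1
}}

```text
clock: 30.2
eef_pos: [0.561, 0.0868, 0.2579]
eef_rot: [0.728, 0.686, 0.003, 0.003]
ft_force: [1.0, 1.0, -0.2]
opening: 0.0515
finger_force: 0.0
```

Emit:
{"fn": "carry_out", "kwargs": {
  "commands": [
    [[-0.03, 0.004, 0], [0, 0, 0]],
    [[-0.08, 0.011, 0], [0, 0, 0]],
    [[-0.13, 0.018, 0], [0, 0, 0]],
    [[-0.19, 0.026, 0], [0, 0, 0]],
    [[-0.25, 0.034, 0], [0, 0, 0]],
    [[-0.31, 0.043, 0], [0, 0, 0]],
    [[-0.37, 0.051, 0], [0, 0, 0]],
    [[-0.43, 0.059, 0], [0, 0, 0]],
    [[-0.48, 0.066, 0], [0, 0, 0]],
    [[-0.53, 0.073, 0], [0, 0, 0]]
  ],
  "jaw": 0.4
}}

```text
clock: 31.2
eef_pos: [0.5904, -0.3415, 0.2511]
eef_rot: [0.728, 0.685, -0.0, -0.002]
ft_force: [1.1, 0.4, 0.5]
opening: 0.0655
finger_force: 0.0
```

Emit:
{"fn": "carry_out", "kwargs": {
  "commands": [
    [[-0.03, 0.004, 0.02], [0, 0, 0]],
    [[-0.038, 0.005, 0.06], [0, 0, 0]],
    [[-0.038, 0.005, 0.1], [0, 0, 0]],
    [[-0.038, 0.005, 0.1], [0, 0, 0]],
    [[-0.038, 0.005, 0.1], [0, 0, 0]],
    [[-0.038, 0.005, 0.1], [0, 0, 0]]
  ]
}}

```text
clock: 31.8
eef_pos: [0.5944, -0.371, 0.1753]
eef_rot: [0.728, 0.686, 0.0, 0.001]
ft_force: [-0.3, -0.1, 0.3]
opening: 0.0662
finger_force: 0.0
```

Run:
```python
from h import *
print(jars()); wj(); print('rack',rackjars())
plan([.5937,-.372,.052],86.6)
```

```text
[(array([ 0.594 , -0.3715]), 106, 0.0721)]
wristjars [array([ 0.7719, -0.3865]), array([ 0.5959, -0.3744])]
rack [(array([0.6226, 0.0136]), 180, 0.1613), (array([0.6255, 0.0821]), 179, 0.1606), (array([0.629 , 0.1509]), 181, 0.1612), (array([0.559 , 0.0852]), 182, 0.1611), (array([0.5627, 0.1532]), 182, 0.161)]
at [ 0.5947 -0.3712  0.176 ] t 31.95 -> shift [-0.0007 -0.0017  0.155 ] turn [ 0.0022  0.0016 -0.0002]
```

Emit:
{"fn": "carry_out", "kwargs": {
  "commands": [
    [[-0.001, -0.002, 0.04], [0, 0, 0]],
    [[-0.001, -0.002, 0.08], [0, 0, 0]],
    [[-0.001, -0.002, 0.115], [0, 0, 0]],
    [[-0.001, -0.002, 0.14], [0, 0, 0]],
    [[-0.001, -0.002, 0.153], [0, 0, 0]],
    [[-0.001, -0.002, 0.153], [0, 0, 0]],
    [[-0.001, -0.002, 0.153], [0, 0, 0]]
  ]
}}

```text
clock: 32.65
eef_pos: [0.5928, -0.3721, 0.0526]
eef_rot: [0.728, 0.686, 0.0, 0.001]
ft_force: [0.2, 0.6, 0.6]
opening: 0.0659
finger_force: 0.0
```

Emit:
{"fn": "carry_out", "kwargs": {
  "commands": [
    [[0, 0, 0], [0, 0, 0]],
    [[0, 0, 0], [0, 0, 0]],
    [[0, 0, 0], [0, 0, 0]],
    [[0, 0, 0], [0, 0, 0]],
    [[0, 0, -0.01], [0, 0, 0]],
    [[0, 0, -0.025], [0, 0, 0]],
    [[0, 0, -0.025], [0, 0, 0]]
  ],
  "jaw": -1,
  "force": 30
}}

```text
clock: 33.35
eef_pos: [0.5931, -0.3724, 0.0736]
eef_rot: [0.728, 0.686, 0.0, 0.002]
ft_force: [0.7, -0.3, -2.3]
opening: 0.0356
finger_force: 30.0
```

Emit:
{"fn": "carry_out", "kwargs": {
  "commands": [
    [[0, 0, -0.04], [0, 0, 0]],
    [[0, 0, -0.09], [0, 0, 0]],
    [[0, 0, -0.14], [0, 0, 0]],
    [[0.04, -0.006, -0.19], [0, 0, 0]],
    [[0.09, -0.014, -0.22], [0, 0, 0]],
    [[0.14, -0.022, -0.22], [0, 0, 0]],
    [[0.19, -0.031, -0.22], [0, 0, 0]],
    [[0.24, -0.039, -0.22], [0, 0, 0]],
    [[0.29, -0.047, -0.22], [0, 0, 0]],
    [[0.34, -0.055, -0.22], [0, 0, 0]]
  ]
}}

```text
clock: 34.35
eef_pos: [0.5637, -0.0957, 0.2473]
eef_rot: [0.728, 0.685, 0.0, 0.0]
ft_force: [0.4, 0.1, -1.2]
opening: 0.0358
finger_force: 30.0
```

Emit:
{"fn": "carry_out", "kwargs": {
  "commands": [
    [[0.05, -0.008, 0], [0, 0, 0]],
    [[0.1, -0.016, 0], [0, 0, 0]],
    [[0.13, -0.021, 0], [0, 0, 0]],
    [[0.1425, -0.0235, 0], [0, 0, 0]],
    [[0.1425, -0.0235, 0], [0, 0, 0]],
    [[0.1425, -0.0235, 0], [0, 0, 0]]
  ]
}}

```text
clock: 34.95
eef_pos: [0.5525, 0.0167, 0.2471]
eef_rot: [0.728, 0.685, -0.0, 0.0]
ft_force: [1.8, 0.7, -1.5]
opening: 0.0358
finger_force: 30.0
```

Run:
```python
from h import *
held(); print(jars())
plan([*cell(-.034,-.068),.141],86.6)
```

```text
held 5806 [-0.0174 -0.0211 -0.0315] [0.024  0.0248 0.0468] 0.035942549475775507 29.9991837143898
[]
at [0.5526 0.0162 0.2469] t 35.05 -> shift [0.0013 0.0018 0.1324] turn [ 0.      0.0004 -0.0017]
```

Emit:
{"fn": "carry_out", "kwargs": {
  "commands": [
    [[0.001, 0.002, 0.03], [0, 0, 0]],
    [[0.001, 0.002, 0.06], [0, 0, 0]],
    [[0.001, 0.002, 0.085], [0, 0, 0]],
    [[0.001, 0.002, 0.105], [0, 0, 0]],
    [[0.001, 0.002, 0.12], [0, 0, 0]],
    [[0.001, 0.002, 0.127], [0, 0, 0]],
    [[0.001, 0.002, 0.132], [0, 0, 0]],
    [[0.001, 0.002, 0.132], [0, 0, 0]]
  ]
}}

```text
clock: 35.85
eef_pos: [0.5541, 0.0181, 0.1414]
eef_rot: [0.728, 0.685, 0.0, 0.0]
ft_force: [0.5, 0.9, -2.0]
opening: 0.0352
finger_force: 30.0
```

Emit:
{"fn": "carry_out", "kwargs": {
  "commands": [
    [[0, 0, 0], [0, 0, 0]],
    [[0, 0, 0], [0, 0, 0]],
    [[0, 0, 0], [0, 0, 0]],
    [[0, 0, -0.03], [0, 0, 0]],
    [[0, 0, -0.07], [0, 0, 0]],
    [[0, 0, -0.12], [0, 0, 0]],
    [[0, 0, -0.14], [0, 0, 0]],
    [[0, 0, -0.14], [0, 0, 0]]
  ],
  "jaw": 0.1
}}

```text
clock: 36.65
eef_pos: [0.5565, 0.0182, 0.2579]
eef_rot: [0.728, 0.686, 0.003, 0.003]
ft_force: [0.8, 0.1, 0.6]
opening: 0.0518
finger_force: 0.0
```

Emit:
{"fn": "carry_out", "kwargs": {
  "commands": [
    [[0.04, -0.011, 0], [0, 0, 0]],
    [[0.09, -0.026, 0], [0, 0, 0]],
    [[0.15, -0.043, 0], [0, 0, 0]],
    [[0.21, -0.06, 0], [0, 0, 0]],
    [[0.27, -0.078, 0], [0, 0, 0]],
    [[0.33, -0.095, 0], [0, 0, 0]],
    [[0.38, -0.109, 0], [0, 0, 0]],
    [[0.42, -0.121, 0], [0, 0, 0]],
    [[0.42, -0.121, 0], [0, 0, 0]],
    [[0.42, -0.121, 0], [0, 0, 0]]
  ]
}}

```text
clock: 37.65
eef_pos: [0.4765, 0.3596, 0.2516]
eef_rot: [0.727, 0.686, -0.002, -0.0]
ft_force: [0.3, 0.1, 0.2]
opening: 0.052
finger_force: 0.0
```

Emit:
{"fn": "carry_out", "kwargs": {
  "commands": [
    [[0, 0, 0], [0, 0, 0]],
    [[0, 0, 0], [0, 0, 0]]
  ]
}}

```text
clock: 37.85
eef_pos: [0.4779, 0.3582, 0.2529]
eef_rot: [0.729, 0.685, -0.0, 0.0]
ft_force: [0.1, -0.2, -0.7]
opening: 0.0515
finger_force: 0.0
```

Run:
```python
from h import *
print('rack',rackjars())
for n in('wrist','top'):
    c=cap(n); P=cloud(c); Z=P[...,2]; f=c['frame']; cv2.imwrite(f'pics/p_{n}.png',f)
    m=(P[...,0]>.3)&(P[...,0]<.62)&(P[...,1]>.26)&(P[...,1]<.58)
    for a,b,nm in((.006,.02,'plate'),(.035,.06,'handle')):
        qs=clus(P,m&(Z>a)&(Z<b),60)
        for q in qs:
            r=cv2.minAreaRect(q[:,:2].astype(np.float32)); print(n,nm,len(q),np.round(r[0],4),np.round(r[1],4),round(r[2],2),np.round(np.median(q[:,2]),4))
plan([.466,.41,.25],86.6)
```

```text
rack [(array([0.6228, 0.0137]), 180, 0.1611), (array([0.6255, 0.0815]), 180, 0.161), (array([0.6296, 0.1504]), 180, 0.161), (array([0.5555, 0.0165]), 184, 0.1612), (array([0.5587, 0.0854]), 182, 0.1609), (array([0.5625, 0.1532]), 183, 0.1613)]
wrist plate 20293 [0.4686 0.4094] [0.2243 0.1564] 87.2 0.0127
wrist handle 906 [0.4687 0.4095] [0.0889 0.014 ] 87.18 0.0504
top plate 3503 [0.4665 0.3865] [0.1777 0.1598] 87.16 0.0135
top plate 62 [0.518  0.4872] [0.0084 0.0597] 87.75 0.0128
top handle 151 [0.467  0.4059] [0.0834 0.0135] 85.57 0.0511
at [0.478  0.3586 0.2534] t 38.0 -> shift [ 0.0632 -0.019   0.0043] turn [ 0.0001  0.     -0.0016]
```

View pics/p_wrist.png

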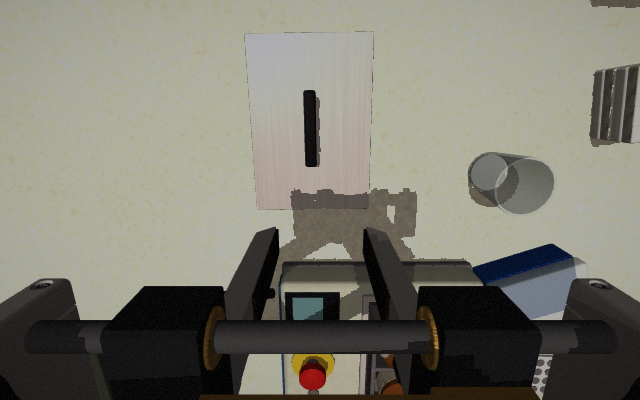

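All six caps read at cell height. In the wrist picture the plate spans about (245..373, 33..210), its handle at (311,128), and the beaker at (515,180) is well clear. The measured size of 224 x 156 matches the description.

Emit:
{"fn": "carry_out", "kwargs": {
  "commands": [
    [[0.02, -0.006, 0.02], [0, 0, -0.006]],
    [[0.045, -0.012, 0.06], [0, 0, -0.006]],
    [[0.064, -0.0176, 0.11], [0, 0, -0.006]],
    [[0.064, -0.0176, 0.16], [0, 0, -0.006]],
    [[0.064, -0.0176, 0.19], [0, 0, -0.006]],
    [[0.064, -0.0176, 0.2], [0, 0, -0.006]],
    [[0.064, -0.0176, 0.2], [0, 0, -0.006]],
    [[0.064, -0.0176, 0.2], [0, 0, -0.006]],
    [[0.064, -0.0176, 0.2], [0, 0, -0.006]]
  ],
  "jaw": 0.1
}}

```text
clock: 38.9
eef_pos: [0.4681, 0.4126, 0.0957]
eef_rot: [0.725, 0.689, 0.002, 0.0]
ft_force: [-0.4, 1.4, -0.2]
opening: 0.0516
finger_force: 0.0
```

Run:
```python
from h import *
c=cap('wrist'); P=cloud(c); Z=P[...,2]; f=c['frame']; cv2.imwrite('pics/p2.png',f)
q=P[(Z>.035)&(Z<.06)&(f.max(-1)<80)&(abs(P[...,0]-.467)<.02)&(abs(P[...,1]-.41)<.06)]
r=cv2.minAreaRect(q[:,:2].astype(np.float32)); print(len(q),r)
plan([.467,.4105,.026],87.2)
```

```text
2044 ((0.46883636713027954, 0.40965038537979126), (0.08960679173469543, 0.013628541491925716), 86.86743927001953)
at [0.468  0.4125 0.0957] t 38.95 -> shift [-0.0028 -0.0014  0.0871] turn [ 0.0021 -0.0017 -0.0013]
```

Emit:
{"fn": "carry_out", "kwargs": {
  "commands": [
    [[-0.002, 0, 0.03], [0, 0, 0]],
    [[-0.002, 0, 0.055], [0, 0, 0]],
    [[-0.002, 0, 0.075], [0, 0, 0]],
    [[-0.002, 0, 0.086], [0, 0, 0]],
    [[-0.002, 0, 0.086], [0, 0, 0]],
    [[-0.002, 0, 0.086], [0, 0, 0]]
  ],
  "jaw": 0
}}

```text
clock: 39.55
eef_pos: [0.467, 0.4103, 0.0252]
eef_rot: [0.725, 0.689, 0.001, 0.0]
ft_force: [0.1, -0.3, -0.3]
opening: 0.0468
finger_force: 0.0
```

Emit:
{"fn": "carry_out", "kwargs": {
  "commands": [
    [[0, 0, 0], [0, 0, 0]],
    [[0, 0, 0], [0, 0, 0]],
    [[0, 0, 0], [0, 0, 0]],
    [[0, 0, 0], [0, 0, 0]],
    [[0, 0, 0], [0, 0, 0]],
    [[0, 0, 0], [0, 0, 0]],
    [[0, 0, -0.01], [0, 0, 0]],
    [[0, 0, -0.02], [0, 0, 0]],
    [[0, 0, -0.03], [0, 0, 0]]
  ],
  "jaw": -1,
  "force": 60
}}

```text
clock: 40.45
eef_pos: [0.4657, 0.4096, 0.0485]
eef_rot: [0.725, 0.689, -0.001, -0.0]
ft_force: [-0.1, -0.5, -4.1]
opening: 0.0131
finger_force: 60.0
```

Emit:
{"fn": "carry_out", "kwargs": {
  "commands": [
    [[0, 0, -0.03], [0, 0, 0]],
    [[0, 0, -0.06], [0, 0, 0]],
    [[0, 0, -0.1], [0, 0, 0]],
    [[0, 0, -0.14], [0, 0, 0]],
    [[0, 0, -0.18], [0, 0, 0]],
    [[0, 0, -0.22], [0, 0, 0]],
    [[0, 0, -0.24], [0, 0, 0]],
    [[0, 0, -0.24], [0, 0, 0]],
    [[0, 0, -0.24], [0, 0, 0]]
  ]
}}

```text
clock: 41.35
eef_pos: [0.466, 0.4097, 0.2403]
eef_rot: [0.725, 0.689, -0.0, -0.0]
ft_force: [0.2, 0.2, -3.9]
opening: 0.0135
finger_force: 60.0
```

```bash
cat >> h.py <<'E'
def heldplate():
    c=cap('wrist'); o=bot.get_obs(); P=cloud(c); Q=(P-o['eef_pos'])@R.from_quat(o['eef_rot']).as_matrix()
    m=(Q[...,2]>.0)&(Q[...,2]<.03)&(abs(Q[...,1])<.1)&(abs(Q[...,0])<.14)
    qs=clus(Q,m,500); q=max(qs,key=len)
    r=cv2.minAreaRect(q[:,:2].astype(np.float32))
    A=np.c_[q[:,:2],np.ones(len(q))]; s=np.linalg.lstsq(A,q[:,2],rcond=None)[0]
    print('plate in tool',len(q),r,'front edge x',np.percentile(q[:,0],99.5),'zfit slope,z0',s.round(4),'y range',np.percentile(q[q[:,0]>.04][:,1],[.5,99.5]),o['opening'],o['finger_force'])
    return c,P
E
python3 - <<'E'
from h import *
c,P=heldplate(); cv2.imwrite('pics/p3.png',c['frame'])
plan([*C,.25],86.65)
E
```

```text
plate in tool 54140 ((0.03302004933357239, 0.001086018979549408), (0.1564318984746933, 0.15659169852733612), 89.99809265136719) front edge x 0.11084501289012168 zfit slope,z0 [-0.0016 -0.0006  0.011 ] y range [-0.0758018   0.07787212] 0.013270352942335108 59.9981153011322
at [0.4654 0.4093 0.2389] t 41.4 -> shift [-0.3994  0.1786 -0.0136] turn [-0.0016  0.0011  0.005 ]
```

View pics/p3.png

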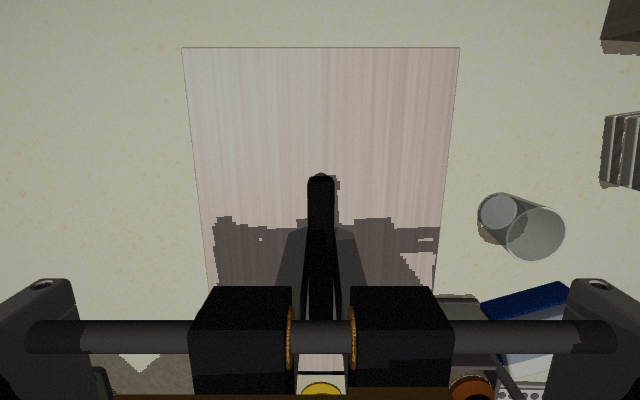

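The plate hangs level and square in the grip; its far edge is the line (183..460, 47) and the handle is at (320,190). Before placing it I refine the rack centre from both fixed cameras' first pictures.

Run:
```python
from h import *
est=C; th=TH
Rm=np.array([[np.cos(th),-np.sin(th)],[np.sin(th),np.cos(th)]])
for n in('top0','scene0'):
    P=np.load(n+'.npz')['P'].reshape(-1,3); P=P[np.isfinite(P[:,0])]
    L=(P[:,:2]-est)@Rm; Z=P[:,2]; cs=[]
    for sx in(-.066,.066):
        for sy in(-.1,.1):
            k=(abs(L[:,0]-sx)<.013)&(abs(L[:,1]-sy)<.013)&(Z>.125)&(Z<.18)
            a=L[k]; z=Z[k]; t=a[z>z.max()-.006]
            cs.append(a.mean(0)-[sx,sy]); print(n,sx,sy,k.sum(),'zmax',z.max().round(4),'all mid',((a.max(0)+a.min(0))/2-[sx,sy]).round(4),'ext',np.ptp(a,axis=0).round(4),'top mean',(t.mean(0)-[sx,sy]).round(4),len(t))
    k=(Z>.112)&(Z<.122)&(abs(L[:,0])<.09)&(abs(L[:,1])<.12)
    a=L[k]; r=cv2.minAreaRect(a.astype(np.float32)); print(n,'wall',r)
```

```text
top0 -0.066 -0.1 29 zmax 0.1689 all mid [0.0001 0.0011] ext [0.0119 0.0098] top mean [0.0002 0.0005] 13
top0 -0.066 0.1 36 zmax 0.1677 all mid [ 0.0004 -0.0001] ext [0.011  0.0116] top mean [ 0.0006 -0.0003] 19
top0 0.066 -0.1 40 zmax 0.1711 all mid [-0.0004  0.0002] ext [0.0107 0.0101] top mean [0.0003 0.0003] 5
top0 0.066 0.1 42 zmax 0.1685 all mid [-0.0007 -0.0004] ext [0.0098 0.0109] top mean [ 0.0003 -0.0001] 15
top0 wall ((0.0006650835275650024, 0.00021653622388839722), (0.14333853125572205, 0.21067288517951965), 0.06840229034423828)
scene0 -0.066 -0.1 41 zmax 0.1636 all mid [ 0.0084 -0.0017] ext [0.0088 0.011 ] top mean [ 0.008  -0.0019] 9
scene0 -0.066 0.1 47 zmax 0.1626 all mid [ 0.0079 -0.002 ] ext [0.01   0.0123] top mean [ 0.0086 -0.0017] 9
scene0 0.066 -0.1 51 zmax 0.1653 all mid [ 0.0076 -0.002 ] ext [0.0105 0.0134] top mean [ 0.0074 -0.001 ] 7
scene0 0.066 0.1 59 zmax 0.1634 all mid [ 0.0083 -0.0015] ext [0.0094 0.013 ] top mean [ 0.0084 -0.0011] 13
scene0 wall ((0.006947480142116547, -0.0018629133701324463), (0.21243533492088318, 0.14844882488250732), 89.71946716308594)
```

Emit:
{"fn": "carry_out", "kwargs": {
  "commands": [
    [[-0.03, 0.013, 0], [0, 0, 0]],
    [[-0.07, 0.031, -0.005], [0, 0, 0]],
    [[-0.11, 0.049, -0.01], [0, 0, 0.005]],
    [[-0.15, 0.067, -0.01], [0, 0, 0.005]],
    [[-0.19, 0.085, -0.01], [0, 0, 0.005]],
    [[-0.23, 0.102, -0.01], [0, 0, 0.005]],
    [[-0.27, 0.12, -0.01], [0, 0, 0.005]],
    [[-0.31, 0.138, -0.01], [0, 0, 0.005]],
    [[-0.35, 0.156, -0.01], [0, 0, 0.005]],
    [[-0.38, 0.169, -0.01], [0, 0, 0.005]]
  ]
}}

```text
clock: 42.4
eef_pos: [0.5853, 0.0972, 0.2458]
eef_rot: [0.728, 0.686, -0.002, -0.001]
ft_force: [-0.2, -0.2, -4.6]
opening: 0.0133
finger_force: 60.0
```

Emit:
{"fn": "carry_out", "kwargs": {
  "commands": [
    [[-0.015, 0.007, 0], [0, 0, 0]],
    [[-0.02, 0.009, 0], [0, 0, 0]],
    [[-0.02, 0.009, 0], [0, 0, 0]],
    [[-0.02, 0.009, 0], [0, 0, 0]],
    [[-0.02, 0.009, 0], [0, 0, 0]]
  ]
}}

```text
clock: 42.9
eef_pos: [0.5919, 0.0845, 0.2485]
eef_rot: [0.727, 0.687, 0.0, -0.0]
ft_force: [-0.6, 0.8, -4.4]
opening: 0.0135
finger_force: 60.0
```

```bash
cat >> h.py <<'E'
def topplate():
    c=cap('top'); P=cloud(c); o=bot.get_obs(); zt=o['eef_pos'][2]-.025+.012
    Z=P[...,2]; m=(abs(Z-zt)<.007)&(abs(P[...,0]-.59)<.13)&(abs(P[...,1]-.083)<.16)
    qs=clus(P,m,40)
    for q in qs:
        r=cv2.minAreaRect(q[:,:2].astype(np.float32)); print('topplate',len(q),np.round(r[0],4),np.round(r[1],4),round(r[2],2),np.median(q[:,2]).round(4))
    return c
E
python3 - <<'E'
from h import *
heldplate()
c=topplate(); cv2.imwrite('pics/t5.png',c['frame'][120:320,180:420].repeat(3,0).repeat(3,1)[:600,:720])
plan([.592,.0825,.1835],86.65)
E
```

```text
plate in tool 54345 ((0.033094946295022964, 0.00037948787212371826), (0.1572488248348236, 0.15649564564228058), 0.0013032224960625172) front edge x 0.11080366377692323 zfit slope,z0 [-0.0002  0.0017  0.0124] y range [-0.07645824  0.07724424] 0.01333528679696229 59.99816358089447
topplate 2021 [0.5863 0.007 ] [0.0688 0.1576] 88.12 0.2369
topplate 1192 [0.5918 0.1293] [0.1155 0.1389] 89.14 0.237
at [0.592  0.0842 0.2487] t 43.0 -> shift [-0.0021  0.0001  0.0815] turn [ 0.     -0.0002  0.0009]
```

View pics/t5.png

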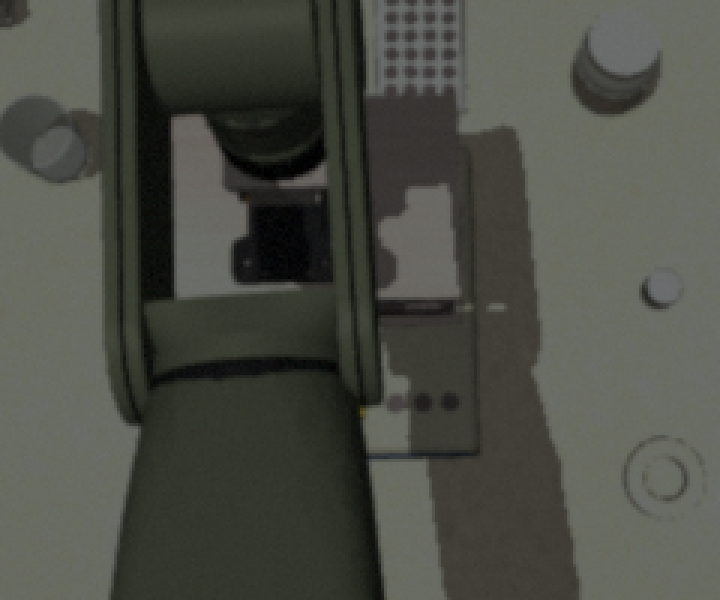

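The arm hides the plate's middle, but the right end, near (415,200) in the crop, is visible. I use its edges.

```bash
cat >> h.py <<'E'
def edges(zt):
    c=cap('top'); P=cloud(c); Rm=np.array([[np.cos(TH),-np.sin(TH)],[np.sin(TH),np.cos(TH)]])
    L=(P[...,:2]-C)@Rm; Z=P[...,2]; m=(abs(Z-zt)<.008)&(abs(L[...,0])<.11)&(abs(L[...,1])<.14)
    a=L[m]; e=a[a[:,1]<-.035]
    # per-slice edges, in rack frame
    ys=np.arange(-.1,-.04,.01); g=[e[abs(e[:,1]-y)<.005][:,0] for y in ys]
    lo=[x.min() for x in g if len(x)>20]; hi=[x.max() for x in g if len(x)>20]
    xs=np.arange(-.06,.07,.01); r=[e[abs(e[:,0]-x)<.005][:,1].min() for x in xs if (abs(e[:,0]-x)<.005).sum()>3]
    print('xlo',np.round(lo,4),'xhi',np.round(hi,4),'ylo',np.round(r,4))
    l=a[a[:,1]>.035]; xs=np.arange(-.06,.07,.02); print('yhi',[ (round(x,2),l[abs(l[:,0]-x)<.01][:,1].max().round(4)) for x in xs if (abs(l[:,0]-x)<.01).any()])
E
python3 - <<'E'
from h import *
edges(.2365)
E
```

```text
xlo [-0.0789 -0.0784 -0.0794 -0.0793 -0.0792 -0.0789] xhi [0.0754 0.0761 0.0764 0.0769 0.0772 0.0771] ylo [-0.1095 -0.1097 -0.11   -0.1102 -0.1084 -0.1086 -0.109  -0.1092 -0.1095
 -0.1098 -0.1099 -0.1081 -0.1083]
yhi [(np.float64(-0.06), np.float64(0.1012)), (np.float64(-0.04), np.float64(0.1015)), (np.float64(-0.02), np.float64(0.1015)), (np.float64(0.0), np.float64(0.1037)), (np.float64(0.02), np.float64(0.1046)), (np.float64(0.04), np.float64(0.1046)), (np.float64(0.06), np.float64(0.1048))]
```

Emit:
{"fn": "carry_out", "kwargs": {
  "commands": [
    [[-0.0022, 0.001, 0.01], [0, 0, 0.001]],
    [[-0.0022, 0.001, 0.03], [0, 0, 0.001]],
    [[-0.0022, 0.001, 0.05], [0, 0, 0.001]],
    [[-0.0022, 0.001, 0.062], [0, 0, 0.001]],
    [[-0.0022, 0.001, 0.066], [0, 0, 0.001]],
    [[-0.0022, 0.001, 0.066], [0, 0, 0.001]],
    [[-0.0022, 0.001, 0.066], [0, 0, 0.001]],
    [[-0.0022, 0.001, 0.066], [0, 0, 0.001]]
  ]
}}

```text
clock: 43.85
eef_pos: [0.5938, 0.0813, 0.1969]
eef_rot: [0.728, 0.686, 0.001, 0.001]
ft_force: [-0.0, 1.0, -4.1]
opening: 0.0134
finger_force: 60.0
```

Run:
```python
from h import *
o=bot.get_obs(); print(o['ft_force'],o['ft_torque'],o['opening'])
edges(o['eef_pos'][2]-.013)
plan([.592,.0825,.1825],86.65)
```

```text
[-0.01993968  0.98407174 -4.14293871] [-0.00187998 -0.04009978 -0.00812013] 0.013381519428516663
xlo [-0.0775 -0.0776 -0.0775 -0.0769 -0.0769 -0.077 ] xhi [0.0772 0.0776 0.0778 0.0779 0.0784 0.0784] ylo [-0.113  -0.1108 -0.111  -0.1114 -0.1117 -0.1118 -0.1123 -0.1125 -0.1128
 -0.1128 -0.1108 -0.1112 -0.1115]
yhi [(np.float64(-0.06), np.float64(0.0948)), (np.float64(-0.04), np.float64(0.0953)), (np.float64(-0.02), np.float64(0.0953)), (np.float64(0.0), np.float64(0.0958)), (np.float64(0.02), np.float64(0.0961)), (np.float64(0.04), np.float64(0.0962)), (np.float64(0.06), np.float64(0.096))]
at [0.5937 0.0812 0.1968] t 43.9 -> shift [ 0.0014 -0.0023  0.0179] turn [ 0.0012 -0.     -0.0011]
```

Emit:
{"fn": "carry_out", "kwargs": {
  "commands": [
    [[0.0005, 0, 0.002], [0, 0, 0]],
    [[0.0005, 0, 0.004], [0, 0, 0]],
    [[0.0005, 0, 0.006], [0, 0, 0]],
    [[0.0005, 0, 0.008], [0, 0, 0]],
    [[0.0005, 0, 0.01], [0, 0, 0]],
    [[0.0005, 0, 0.011], [0, 0, 0]],
    [[0.0005, 0, 0.012], [0, 0, 0]],
    [[0.0005, 0, 0.012], [0, 0, 0]]
  ]
}}

```text
clock: 44.7
eef_pos: [0.593, 0.0817, 0.186]
eef_rot: [0.728, 0.686, -0.0, -0.0]
ft_force: [0.3, 0.2, -3.9]
opening: 0.0134
finger_force: 60.0
```

No contact with the rim already 4 mm below the post tops, so the rim is around them. I go on down.

Emit:
{"fn": "carry_out", "kwargs": {
  "commands": [
    [[0, 0, 0.001], [0, 0, 0]],
    [[0, 0, 0.002], [0, 0, 0]],
    [[0, 0, 0.003], [0, 0, 0]],
    [[0, 0, 0.004], [0, 0, 0]],
    [[0, 0, 0.0045], [0, 0, 0]],
    [[0, 0, 0.0045], [0, 0, 0]]
  ]
}}

```text
clock: 45.3
eef_pos: [0.593, 0.0817, 0.1824]
eef_rot: [0.728, 0.686, -0.0, -0.0]
ft_force: [-0.4, 0.1, -3.6]
opening: 0.0137
finger_force: 60.0
```

Emit:
{"fn": "carry_out", "kwargs": {
  "commands": [
    [[0, 0, 0.0008], [0, 0, 0]],
    [[0, 0, 0.0015], [0, 0, 0]],
    [[0, 0, 0.0015], [0, 0, 0]],
    [[0, 0, 0.0015], [0, 0, 0]]
  ]
}}

```text
clock: 45.7
eef_pos: [0.5932, 0.0817, 0.1818]
eef_rot: [0.728, 0.686, 0.0, 0.0]
ft_force: [-1.3, -0.3, -2.5]
opening: 0.0134
finger_force: 60.0
```

Contact is beginning, with part of the weight off the wrist. I release and rise.

Emit:
{"fn": "carry_out", "kwargs": {
  "commands": [
    [[0, 0, 0.0008], [0, 0, 0]],
    [[0, 0, 0.0008], [0, 0, 0]],
    [[0, 0, 0.0008], [0, 0, 0]]
  ]
}}

```text
clock: 46.0
eef_pos: [0.5932, 0.0817, 0.1817]
eef_rot: [0.728, 0.686, 0.0, 0.0]
ft_force: [-4.2, 0.4, 3.8]
opening: 0.0137
finger_force: 60.0
```

Emit:
{"fn": "carry_out", "kwargs": {
  "commands": [
    [[0, 0, 0], [0, 0, 0]],
    [[0, 0, 0], [0, 0, 0]],
    [[0, 0, 0], [0, 0, 0]],
    [[0, 0, -0.01], [0, 0, 0]],
    [[0, 0, -0.03], [0, 0, 0]],
    [[0, 0, -0.06], [0, 0, 0]],
    [[0, 0, -0.1], [0, 0, 0]],
    [[0, 0, -0.13], [0, 0, 0]],
    [[0, 0, -0.13], [0, 0, 0]],
    [[0, 0, -0.13], [0, 0, 0]]
  ],
  "jaw": 0,
  "force": 30
}}

```text
clock: 47.0
eef_pos: [0.5933, 0.0817, 0.2849]
eef_rot: [0.728, 0.686, 0.0, 0.0]
ft_force: [0.2, -0.3, -0.1]
opening: 0.047
finger_force: 0.0
```

Run:
```python
from h import *
c=cap('wrist'); P=cloud(c); cv2.imwrite('pics/p6.png',c['frame'])
Rm=np.array([[np.cos(TH),-np.sin(TH)],[np.sin(TH),np.cos(TH)]])
L=(P[...,:2]-C)@Rm; Z=P[...,2]; m=(abs(Z-.169)<.012)&(abs(L[...,0])<.09)&(abs(L[...,1])<.125)
a=L[m]; z=Z[m]; A=np.c_[a,np.ones(len(a))]; s=np.linalg.lstsq(A,z,rcond=None)[0]
print(len(a),'slopes,z0',s.round(4),cv2.minAreaRect(a.astype(np.float32)))
# knob, not held: goal above it, closing along rack y
plan([.593,.0817,.29],None); plan([.4489,.0917,.25],-3.35)
```

```text
31168 slopes,z0 [-0.0005  0.0005  0.1695] ((0.0017334222793579102, -0.0018558651208877563), (0.22342297434806824, 0.15687666833400726), 89.94573211669922)
at [0.5924 0.0817 0.2834] t 47.05 -> shift [ 0.0001  0.0007 -0.0082] turn [0. 0. 0.]
at [0.5924 0.0817 0.2834] t 47.05 -> shift [ 0.0017 -0.1798  0.0421] turn [-9.000e-04  1.000e-03  9.989e-01]
```

View pics/p6.png

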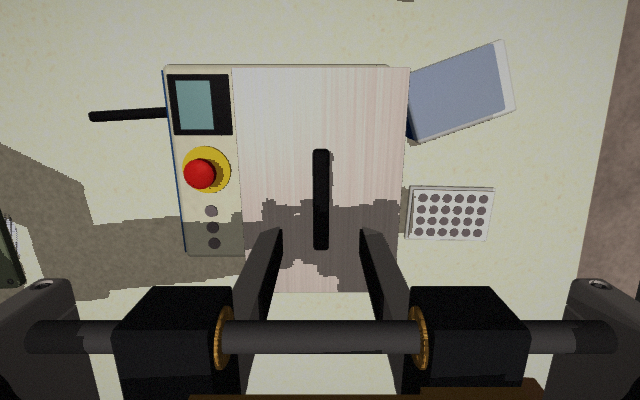

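The plate reads level (slope 0.0005), with its top at z = 0.1695 against the 0.169 expected, square with the rack. In the picture its outline (232..410, 66..292) covers the rack, and the knob is at (200,172). Next is the knob, with the fingers turned to close along the rack's y.

Emit:
{"fn": "carry_out", "kwargs": {
  "commands": [
    [[0, -0.02, 0], [0, 0, 0.09]],
    [[0, -0.05, 0], [0, 0, 0.18]],
    [[0.001, -0.08, 0], [0, 0, 0.27]],
    [[0.001, -0.11, 0], [0, 0, 0.36]],
    [[0.001, -0.14, 0], [0, 0, 0.45]],
    [[0.002, -0.165, 0], [0, 0, 0.54]],
    [[0.002, -0.18, 0], [0, 0, 0.63]],
    [[0.002, -0.18, 0], [0, 0, 0.72]],
    [[0.002, -0.18, 0], [0, 0, 0.81]],
    [[0.002, -0.18, 0], [0, 0, 0.9]]
  ],
  "jaw": 0.3
}}

```text
clock: 48.05
eef_pos: [0.448, 0.0919, 0.2824]
eef_rot: [0.999, 0.046, -0.002, -0.0]
ft_force: [-0.1, 0.4, -0.2]
opening: 0.061
finger_force: 0.0
```

Emit:
{"fn": "carry_out", "kwargs": {
  "commands": [
    [[0, 0, 0.03], [0, 0, 0.09]],
    [[0, 0, 0.07], [0, 0, 0.099]],
    [[0, 0, 0.1], [0, 0, 0.099]],
    [[0, 0, 0.1], [0, 0, 0.099]],
    [[0, 0, 0.1], [0, 0, 0.099]],
    [[0, 0, 0.1], [0, 0, 0.099]]
  ]
}}

```text
clock: 48.65
eef_pos: [0.4502, 0.0919, 0.2057]
eef_rot: [1.0, -0.029, 0.001, -0.0]
ft_force: [0.7, 0.7, -0.5]
opening: 0.0613
finger_force: 0.0
```

Run:
```python
from h import *
c=cap('wrist'); P=cloud(c); f=c['frame'].astype(int); cv2.imwrite('pics/k.png',c['frame'])
m=(f[...,2]>100)&(f[...,1]<60)&(P[...,2]>.08)&(P[...,2]<.12)
q=P[m]; print(len(q),q.min(0),q.max(0),cv2.minEnclosingCircle(q[:,:2].astype(np.float32)))
plan([.4489,.0917,.080],-3.35)
```

```text
247 [0.43384407 0.07290677 0.09910479] [0.45743552 0.10754749 0.1056751 ] ((0.4506767988204956, 0.09049917757511139), 0.01795097626745701)
at [0.4505 0.0919 0.2061] t 48.7 -> shift [-0.0023  0.0005  0.1576] turn [-0.0001 -0.0016 -0.    ]
```

View pics/k.png

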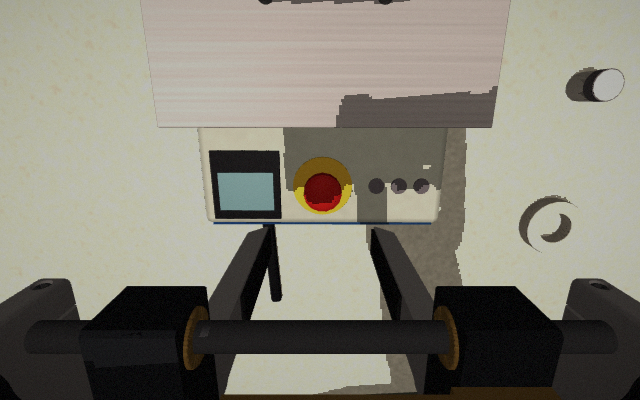

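The knob is at (322,192), centred between the fingers at (265,235) and (378,235). The plate edge at row 127 stays clear. I go down and grip.

Emit:
{"fn": "carry_out", "kwargs": {
  "commands": [
    [[-0.002, 0, 0.04], [0, 0, 0]],
    [[-0.002, 0, 0.08], [0, 0, 0]],
    [[-0.002, 0, 0.115], [0, 0, 0]],
    [[-0.002, 0, 0.14], [0, 0, 0]],
    [[-0.002, 0, 0.152], [0, 0, 0]],
    [[-0.002, 0, 0.157], [0, 0, 0]],
    [[-0.002, 0, 0.157], [0, 0, 0]],
    [[-0.002, 0, 0.157], [0, 0, 0]]
  ]
}}

```text
clock: 49.5
eef_pos: [0.4492, 0.0921, 0.0805]
eef_rot: [1.0, -0.029, 0.001, -0.0]
ft_force: [0.2, 1.1, 1.1]
opening: 0.0609
finger_force: 0.0
```

Emit:
{"fn": "carry_out", "kwargs": {
  "commands": [
    [[0, 0, 0], [0, 0, 0]],
    [[0, 0, 0], [0, 0, 0]],
    [[0, 0, 0], [0, 0, 0]],
    [[0, 0, 0], [0, 0, 0]],
    [[0, 0, 0], [0, 0, 0]]
  ],
  "jaw": -1,
  "force": 40
}}

```text
clock: 50.0
eef_pos: [0.4481, 0.0906, 0.0796]
eef_rot: [1.0, -0.029, 0.0, 0.001]
ft_force: [-0.7, -5.4, 2.5]
opening: 0.0354
finger_force: 40.0
```

Emit:
{"fn": "carry_out", "kwargs": {
  "commands": [
    [[0, 0, -0.002], [0, 0, 0]],
    [[0, 0, -0.004], [0, 0, 0]],
    [[0, 0, -0.006], [0, 0, 0]],
    [[0, 0, -0.008], [0, 0, 0]],
    [[0, 0, -0.01], [0, 0, 0]],
    [[0, 0, -0.012], [0, 0, 0]],
    [[0, 0, -0.013], [0, 0, 0]],
    [[0, 0, -0.013], [0, 0, 0]]
  ]
}}

```text
clock: 50.8
eef_pos: [0.448, 0.0906, 0.0887]
eef_rot: [1.0, -0.029, 0.0, 0.001]
ft_force: [3.1, -5.0, -6.5]
opening: 0.0353
finger_force: 40.0
```

Emit:
{"fn": "carry_out", "kwargs": {
  "commands": [
    [[0, 0, -0.001], [0, 0, 0]],
    [[0, 0, -0.002], [0, 0, 0]],
    [[0, 0, -0.003], [0, 0, 0]],
    [[0, 0, -0.003], [0, 0, 0]],
    [[0, 0, -0.003], [0, 0, 0]]
  ]
}}

```text
clock: 51.3
eef_pos: [0.4479, 0.0906, 0.0897]
eef_rot: [1.0, -0.029, 0.0, 0.001]
ft_force: [7.0, -5.0, -15.5]
opening: 0.0352
finger_force: 40.0
```

The knob is at its stop: 10.1 mm of travel and the force has jumped to 15.5 N. I release, rise clear and check.

Emit:
{"fn": "carry_out", "kwargs": {
  "commands": [
    [[0, 0, 0.0015], [0, 0, 0]],
    [[0, 0, 0.0015], [0, 0, 0]]
  ]
}}

```text
clock: 51.5
eef_pos: [0.448, 0.0906, 0.0896]
eef_rot: [1.0, -0.029, 0.0, 0.001]
ft_force: [2.9, -4.7, -7.2]
opening: 0.0351
finger_force: 40.0
```

Emit:
{"fn": "carry_out", "kwargs": {
  "commands": [
    [[0, 0, 0], [0, 0, 0]],
    [[0, 0, 0], [0, 0, 0]],
    [[0, 0, 0], [0, 0, 0]],
    [[0, 0, -0.01], [0, 0, 0]],
    [[0, 0, -0.03], [0, 0, 0]],
    [[0, 0, -0.06], [0, 0, 0]],
    [[0, 0, -0.1], [0, 0, 0]],
    [[0, 0, -0.14], [0, 0, 0]],
    [[0, 0, -0.15], [0, 0, 0]],
    [[0, 0, -0.15], [0, 0, 0]]
  ],
  "jaw": 0.3
}}

```text
clock: 52.5
eef_pos: [0.4491, 0.0922, 0.2126]
eef_rot: [1.0, -0.029, 0.002, -0.0]
ft_force: [1.0, -0.4, 0.1]
opening: 0.0613
finger_force: 0.0
```

Run:
```python
from h import *
c=cap('wrist'); P=cloud(c); f=c['frame'].astype(int); cv2.imwrite('pics/k2.png',c['frame'])
m=(f[...,2]>100)&(f[...,1]<60)&(P[...,2]>.08)&(P[...,2]<.14)
q=P[m]; print(len(q),q.min(0),q.max(0),np.median(q,0))
```

```text
207 [0.43291706 0.073246   0.10821596] [0.45730456 0.10771012 0.11511348] [0.43944573 0.088737   0.11231309]
```

View pics/k2.png

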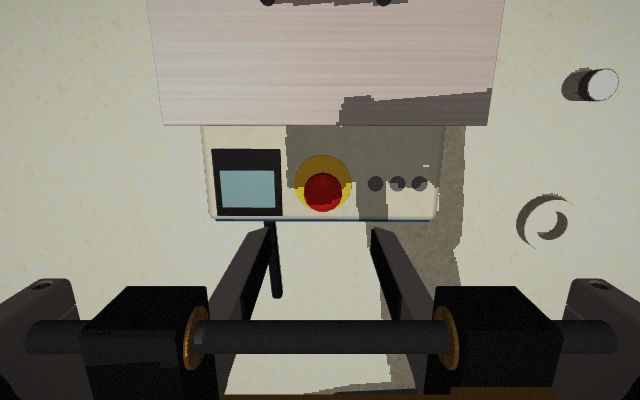

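The knob head (322,192) now reads about 9.3 mm higher than before, within the camera noise of 10 mm. The plate lies unchanged, with its front edge at row 125, and the gripper is clear.

Run:
```python
from h import *
print(bot.job_done())
```

```text
the job is handed in; nothing more can be done
None
```

The job is handed in at about 53 s: all six jars stand one to a cell in the rack, the plate lies level and fully home on the posts, and the red knob was then pulled up to its stop; the verdict was not shown to me.

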